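Balance battery packs on a knife edge and sort out the dead ones

ROBOT

A 6-joint arm with a two-finger parallel gripper is mounted at the origin on a cart in front of the work surface, level with it; the furniture and walls round the work are solid. World frame = base frame: x ahead of the robot, y to its left, z up, the work surface at z = 0. Lengths are in m, angles in degrees, forces in N, time in s.
With the tool pointing down it reaches from about 0.4 to 0.825 m from the base axis. Payload 7 kg.
Tool frame: the origin (TCP) lies midway between the tips of the shut fingers; the grasp point (between the pads) lies ctrl.tcp_to_grasp behind it (ctrl.tcp_to_grasp is the distance from the TCP to the grasp point, in m); z points along the fingers, y is the line along which they close (so a half turn about z gives the same grasp; the last joint's range is limited). The gripper opens to 88 mm and grips with 3 to 60 N. Pads are 19 mm wide; open, the fingers measure 130 mm over their backs; the gripper's body (78 mm by 193 mm) begins 47 mm behind the grasp point.
Start: joints at [79.876, 20.546, 0.682, 0, -70.136, -16.507], TCP at [0.303, 0.603, 0.227] pointing down, gripper open.
Joint ranges: [-176.03, 176.03], [-82.01, 121.73], [-58.28, 71.71], [-173.87, 95.51], [-174.79, -0.11], [-173.66, 173.66]. Speed limits (degrees/s): [136.94, 136.94, 172.46, 180, 180, 180].

INTERFACE

Orientations are given as [roll, pitch, yaw] about the fixed x, y, z axes, in that order (R = Rz(yaw) Ry(pitch) Rx(roll)).
In Python, from plant import ctrl, imaging, close_job gives the robot as it stands.
- The arm moves only by the shell command python3 -m crank 'ROWS'. ROWS is JSON, a list of rows, each a list of 3 entries, a list of its own where there are three numbers: the shift along the world's x, y, z in m, then the turn, a rotation vector about the world's x, y, z in degrees, then the opening, from -1 (shut) to 1 (fully open), so that 0 is half open. A call has 1 to 12 rows; each row shifts and turns the commanded pose from where the row before left it; what a row does not reach is not made up. A row lasts 1/10 s, in which the tool goes at most 50 mm and 8.59 degrees, less where a joint would pass 70% of its speed; a pose out of reach is approached as far as the arm can. A call is refused whole if a number of a shift passes 0.05 or a number of a turn 8.59, either way. A call with a gripper value outside its range is refused whole. The fingers move at their own pace and stop on an object; the grip force is fixed at half the most. Time passes only in rows, so rows that do not move let the fingers close. It gives the time, the measured TCP pose, the force, the opening and the grip force at its end, in the units of the state.
- ctrl.get_obs(): the state, without advancing time (a new reading comes with each control period).
- imaging.snapshot(name): name is "scene" or "side" or "wrist"; returns (picture, depth): 480x640x3 uint8, blue, green, red; 480x640 float32, m along the optical axis (not along the pixel's ray), 0 where there is no reading.
- imaging.camera_model(name): a dict with "mtx" (3x3 intrinsics, pixels), "R" (3x3) and "t" (3): a world point X has camera coordinates R X + t. Camera axes: x right, y down, z forward; pixel columns grow to the right and rows downward; lengths in m; the calibration is good to about 2 mm. A picture is of the moment at which its call begins: read the wrist's pose just before it. camera_model takes no time and is no camera call; for the wrist camera it gives the pose at the moment of the call.
- close_job(): hands the job in; it is judged then, once.
The state is a dict: "clock": time; "joint_pos": joint angles; "qvel": joint speeds; "tau": joint torques, N m; "tool_pos": TCP position; "orientation": TCP orientation; "force": force on the tool from outside, world axes, zero at the start; "moment": the same for the moment, N m; "opening": finger opening in m; "gripper_force": force on a finger pad.
Only numpy, scipy, OpenCV 4.12 (cv2) and the standard library are available. Lean on these libraries where they do the work, as an engineer would, in place of code of your own. Each camera call takes 0.05 s, during which the arm holds its last target. There are 200 camera calls.

TASK

Check the standing battery packs for dead cells, working from the longest to the shortest: without ever lifting a pack while it stands, slide its foot up against the edge of the rubber-topped plate and push it over onto its side there, then lay it by its middle across the knife edge of the steel block and let go. A pack that stays level is sound and goes lying flat in the low metal tray; a pack that dips at one end is rejected and goes lying in the upturned black console shell. Leave the other things on the bench where they are.

Things in the scene. Friction and masses are not known exactly. Their poses are not given: they have to be found in the camera images.
- pack_1: grey battery pack with black end caps, the longest size, 76 mm long, 28 mm thick (x), 34 mm wide (y), 180 to 255 g; origin at its middle, z along its length, brass contacts on the +z end. Starts standing, +z up. Two of each size exist and look alike, at most one is there. Soundness cannot be seen: centre of mass at the middle if sound, else 7 to 10 mm off along z.
- pack_2: grey battery pack with black end caps, the longest size, 76 mm long, 28 mm thick (x), 34 mm wide (y), 180 to 255 g; origin at its middle, z along its length, brass contacts on the +z end. Starts standing, +z up. Two of each size exist and look alike, at most one is there. Soundness cannot be seen: centre of mass at the middle if sound, else 7 to 10 mm off along z.
- pack_3: grey battery pack with black end caps, the middle size, 62 mm long, 28 mm thick (x), 34 mm wide (y), 147 to 208 g; origin at its middle, z along its length, brass contacts on the +z end. Starts standing, +z up. Two of each size exist and look alike, at most one is there. Soundness cannot be seen: centre of mass at the middle if sound, else 7 to 10 mm off along z.
- pack_4: grey battery pack with black end caps, the middle size, 62 mm long, 28 mm thick (x), 34 mm wide (y), 147 to 208 g; origin at its middle, z along its length, brass contacts on the +z end. Starts standing, +z up. Two of each size exist and look alike, at most one is there. Soundness cannot be seen: centre of mass at the middle if sound, else 7 to 10 mm off along z.
- pack_5: grey battery pack with black end caps, the shortest size, 48 mm long, 28 mm thick (x), 34 mm wide (y), 114 to 161 g; origin at its middle, z along its length, brass contacts on the +z end. Starts standing, +z up. Two of each size exist and look alike, at most one is there. Soundness cannot be seen: centre of mass at the middle if sound, else 7 to 10 mm off along z.
- pack_6: grey battery pack with black end caps, the shortest size, 48 mm long, 28 mm thick (x), 34 mm wide (y), 114 to 161 g; origin at its middle, z along its length, brass contacts on the +z end. Starts standing, +z up. Two of each size exist and look alike, at most one is there. Soundness cannot be seen: centre of mass at the middle if sound, else 7 to 10 mm off along z.
- tip_plate: fixed aluminium plate with a black rubber top, 110 mm along x, 220 mm along y, 8 mm thick. Origin on the bench below the middle of its stop edge, an upright 8 mm face along y; it covers x = 0 to 110 mm. The packs stand on the bare bench on its -x side, some 70 mm apart in y, their +x towards it, their front faces 15 to 35 mm short of it: slide and tip them towards +x.
- stop_edge (a point): middle of the plate's stop edge, at its upper corner, 8 mm above the bench; axes as the plate. A pack pushed near its foot slides along the bench, pushed near its top it topples. Tipped over the edge, it comes to lie on the plate with its foot about 8 mm short of the edge.
- knife_block: loose steel balancing block, 1.8 kg: base 124 mm along x, 60 mm along y, 16 mm high, with a ridge across its middle, 50 mm long along y, its flat crest 8 mm wide in x and 24 mm above the bench. Origin under its middle. A pack laid on it with its length along x stays level if its centre of mass is over the crest, else its heavy end dips 12 to 24 degrees onto the base.
- knife_edge (a point): middle of the crest of the ridge on the balancing block, 24 mm above the bench; same axes as the block
- good_tray: loose low aluminium tray for sound packs, 0.9 kg: outside 172 mm along x, 116 mm along y, rim 9 mm high, walls and floor 3 mm. Origin under its middle. It holds three packs side by side, 58 mm apart, with their length along y.
- top_shell: fixed upturned black console shell that takes rejected packs: an open pan, 246 mm along x, 357 mm along y, rim about 25 mm high, floor 3 mm above the bench. Origin under its middle; its +x points towards the robot. A thin rib 15 mm high runs along y at x = -55 mm; the floor from x = -45 to +110 mm, y = -150 to +165 mm is flat and free.
- eraser: white pencil eraser with a blue sleeve, 42 mm; a bystander, to be left alone. Origin at its underside.
- hub_adapter: small white power adapter block, 55 mm; a bystander, to be left alone. Origin at its underside.
- flux_pot: round flux pot with a black lid, 46 mm across; a bystander, to be left alone. Origin at its underside.
- marker: blue and black felt marker, 134 mm; a bystander, to be left alone. Origin at its underside.
- side_cutters: flush cutters with red grips, 106 mm; a bystander, to be left alone. Origin at its underside.
- usb_stick: small red memory stick, 48 mm; a bystander, to be left alone. Origin at its underside.

How it is judged (in metres and radians):
On the way, in this order (a step that is already met when the one before it is completed fails the run):
1. the pack of the longest size lies by its middle across the knife edge, let go (((horizontal distance between pack_1 and knife_edge below 0.012 m and height (world z) of pack_1 between 0.032 and 0.046 m and angle between pack_1's own z axis and vertical between 1.05 and 2.1 rad and angle between the z axis of pack_1 and the x axis of knife_block, either way round below 0.7 rad and contact force between pack_1 and knife_block above 0.2 N and contact force between the fingers and pack_1 below 0.05 N) or (horizontal distance between pack_2 and knife_edge below 0.012 m and height (world z) of pack_2 between 0.032 and 0.046 m and angle between pack_2's own z axis and vertical between 1.05 and 2.1 rad and angle between the z axis of pack_2 and the x axis of knife_block, either way round below 0.7 rad and contact force between pack_2 and knife_block above 0.2 N and contact force between the fingers and pack_2 below 0.05 N))), for 0.4 s.
2. the pack of the middle size lies by its middle across the knife edge, let go (((horizontal distance between pack_3 and knife_edge below 0.012 m and height (world z) of pack_3 between 0.032 and 0.046 m and angle between pack_3's own z axis and vertical between 1.05 and 2.1 rad and angle between the z axis of pack_3 and the x axis of knife_block, either way round below 0.7 rad and contact force between pack_3 and knife_block above 0.2 N and contact force between the fingers and pack_3 below 0.05 N) or (horizontal distance between pack_4 and knife_edge below 0.012 m and height (world z) of pack_4 between 0.032 and 0.046 m and angle between pack_4's own z axis and vertical between 1.05 and 2.1 rad and angle between the z axis of pack_4 and the x axis of knife_block, either way round below 0.7 rad and contact force between pack_4 and knife_block above 0.2 N and contact force between the fingers and pack_4 below 0.05 N))), for 0.4 s.
3. the pack of the shortest size lies by its middle across the knife edge, let go (((horizontal distance between pack_5 and knife_edge below 0.012 m and height (world z) of pack_5 between 0.032 and 0.046 m and angle between pack_5's own z axis and vertical between 1.05 and 2.1 rad and angle between the z axis of pack_5 and the x axis of knife_block, either way round below 0.7 rad and contact force between pack_5 and knife_block above 0.2 N and contact force between the fingers and pack_5 below 0.05 N) or (horizontal distance between pack_6 and knife_edge below 0.012 m and height (world z) of pack_6 between 0.032 and 0.046 m and angle between pack_6's own z axis and vertical between 1.05 and 2.1 rad and angle between the z axis of pack_6 and the x axis of knife_block, either way round below 0.7 rad and contact force between pack_6 and knife_block above 0.2 N and contact force between the fingers and pack_6 below 0.05 N))), for 0.4 s.
At the end, for the whole second after the job is handed in: Every sound pack lies flat at rest on the floor of the tray (within 7 degrees of level), every pack with an off-centre mass lies at rest inside the console shell (within 24 degrees of level), the tray stands level; on the way each was let go across the knife edge, middle within 12 mm, longest first (x of pack_1 in the frame of good_tray between -0.078 and 0.078 m and y of pack_1 in the frame of good_tray between -0.05 and 0.05 m and z of each of pack_1, pack_4, pack_5 in the frame of good_tray below 0.026 m and angle between pack_1's own z axis and vertical between 1.45 and 1.69 rad and linear speed of each of pack_1, pack_2, pack_3, pack_4, pack_5, pack_6 below 0.03 m/s and x of pack_2 in the frame of top_shell between -0.115 and 0.115 m and y of pack_2 in the frame of top_shell between -0.16 and 0.172 m and height (world z) of each of pack_2, pack_3, pack_6 below 0.045 m and angle between pack_2's own z axis and vertical between 1.15 and 2 rad and x of pack_3 in the frame of top_shell between -0.115 and 0.115 m and y of pack_3 in the frame of top_shell between -0.16 and 0.172 m and angle between pack_3's own z axis and vertical between 1.15 and 2 rad and x of pack_4 in the frame of good_tray between -0.078 and 0.078 m and y of pack_4 in the frame of good_tray between -0.05 and 0.05 m and angle between pack_4's own z axis and vertical between 1.45 and 1.69 rad and x of pack_5 in the frame of good_tray between -0.078 and 0.078 m and y of pack_5 in the frame of good_tray between -0.05 and 0.05 m and angle between pack_5's own z axis and vertical between 1.45 and 1.69 rad and x of pack_6 in the frame of top_shell between -0.115 and 0.115 m and y of pack_6 in the frame of top_shell between -0.16 and 0.172 m and angle between pack_6's own z axis and vertical between 1.15 and 2 rad and angle between good_tray's own z axis and vertical below 0.1 rad); the robot touches nothing.
It fails at once if a pack is lifted off the bench while it is standing ((angle between pack_1's own z axis and vertical below 0.5 rad and height (world z) of pack_1 above 0.058 m) or (angle between pack_2's own z axis and vertical below 0.5 rad and height (world z) of pack_2 above 0.058 m) or (angle between pack_3's own z axis and vertical below 0.5 rad and height (world z) of pack_3 above 0.051 m) or (angle between pack_4's own z axis and vertical below 0.5 rad and height (world z) of pack_4 above 0.051 m) or (angle between pack_5's own z axis and vertical below 0.5 rad and height (world z) of pack_5 above 0.044 m) or (angle between pack_6's own z axis and vertical below 0.5 rad and height (world z) of pack_6 above 0.044 m)).
It fails at once if a pack is toppled with its foot clear of the stop edge ((angle between pack_1's own z axis and vertical between 0.5 and 0.95 rad and (x of pack_1 in the frame of tip_plate below -0.012 m or y of pack_1 in the frame of tip_plate below -0.115 m or y of pack_1 in the frame of tip_plate above 0.115 m)) or (angle between pack_2's own z axis and vertical between 0.5 and 0.95 rad and (x of pack_2 in the frame of tip_plate below -0.012 m or y of pack_2 in the frame of tip_plate below -0.115 m or y of pack_2 in the frame of tip_plate above 0.115 m)) or (angle between pack_3's own z axis and vertical between 0.5 and 0.95 rad and (x of pack_3 in the frame of tip_plate below -0.012 m or y of pack_3 in the frame of tip_plate below -0.115 m or y of pack_3 in the frame of tip_plate above 0.115 m)) or (angle between pack_4's own z axis and vertical between 0.5 and 0.95 rad and (x of pack_4 in the frame of tip_plate below -0.012 m or y of pack_4 in the frame of tip_plate below -0.115 m or y of pack_4 in the frame of tip_plate above 0.115 m)) or (angle between pack_5's own z axis and vertical between 0.5 and 0.95 rad and (x of pack_5 in the frame of tip_plate below -0.012 m or y of pack_5 in the frame of tip_plate below -0.115 m or y of pack_5 in the frame of tip_plate above 0.115 m)) or (angle between pack_6's own z axis and vertical between 0.5 and 0.95 rad and (x of pack_6 in the frame of tip_plate below -0.012 m or y of pack_6 in the frame of tip_plate below -0.115 m or y of pack_6 in the frame of tip_plate above 0.115 m))).
It fails at once if a bystander is shifted by more than 3 cm (distance of any of eraser, hub_adapter, flux_pot, marker, side_cutters, usb_stick from where it was at the start of the episode above 0.03 m).
Of pack_1, pack_2 only 1 to 1 are there at a start; the rules pass over those that are not, and their reading is None.
Of pack_3, pack_4 only 1 to 1 are there at a start; the rules pass over those that are not, and their reading is None.
Of pack_5, pack_6, eraser only 1 to 1 are there at a start; the rules pass over those that are not, and their reading is None.
At some moment in a run one of good_tray, knife_block may be knocked a few centimetres aside while the robot is not near it.
It also fails if it takes over 210 s, if anything falls off the work surface, if the arm or the gripper's body presses on something with over 40 N, if the wrist force passes 120 N, or if a joint passes its speed limit or range.

## Working session

There is one attempt and no reset: what is moved stays moved. The work goes in short steps, Python scripts to look and compute and a shell command to move; the robot and the scene stay as the last step left them, time stands still between calls to the robot, and variables do not carry over. Pictures are saved under pics/ and viewed, at most 14 in all, crops included, and the job is handed in when it is done.

```bash
mkdir -p pics; ls
python3 - <<'E'
from plant import ctrl, imaging
import cv2, numpy as np
for n in ("scene","side"):
    p,d=imaging.snapshot(n); cv2.imwrite(f"pics/{n}0.png",p); np.savez(f"/tmp/{n}0.npz",p=p,d=d)
    m=imaging.camera_model(n); print(n,np.round(m["mtx"],1).tolist(),np.round(m["R"],3).tolist(),np.round(m["t"],3).tolist(), (d>0).mean())
o=ctrl.get_obs(); print(o, ctrl.tcp_to_grasp)
E
```

```text
pics
scene [[550.8, 0.0, 325.5], [0.0, 550.8, 234.4], [0.0, 0.0, 1.0]] [[0.557, -0.831, -0.02], [-0.603, -0.387, -0.698], [0.572, 0.4, -0.716]] [-0.373, 0.369, 0.964] 0.9958821614583333
side [[623.4, 0.0, 308.6], [0.0, 623.4, 254.2], [0.0, 0.0, 1.0]] [[-0.903, -0.429, -0.013], [-0.208, 0.463, -0.861], [0.376, -0.775, -0.508]] [0.49, 0.201, 1.181] 0.9954264322916667
{'clock': 0.1, 'joint_pos': array([ 7.98744670e+01,  2.05852111e+01,  6.39666379e-01, -1.66742136e-02,
       -7.01361274e+01, -1.65073871e+01]), 'qvel': array([-0.10174643,  0.02835744,  0.03914516,  0.17870635,  0.01596832,
        0.08604728]), 'tau': array([-1.32671536e-03, -5.84167349e+01,  2.93748307e+01,  7.01542631e+00,
        1.01389736e-02, -5.25039673e-05]), 'tool_pos': array([0.30241417, 0.60298209, 0.22574854]), 'orientation': array([ 1.79917240e+02, -8.17844284e-03, -2.66385911e+01]), 'force': array([0.57385435, 0.06907562, 0.27885533]), 'moment': array([-0.0284906 , -0.0160063 ,  0.02032888]), 'gripper_force': 0.0, 'opening': 0.08786402081976105} 0.0188
```

View pics/scene0.png

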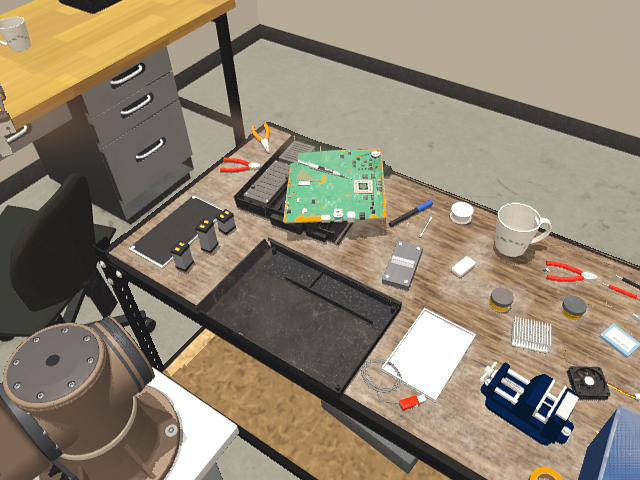

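View pics/side0.png

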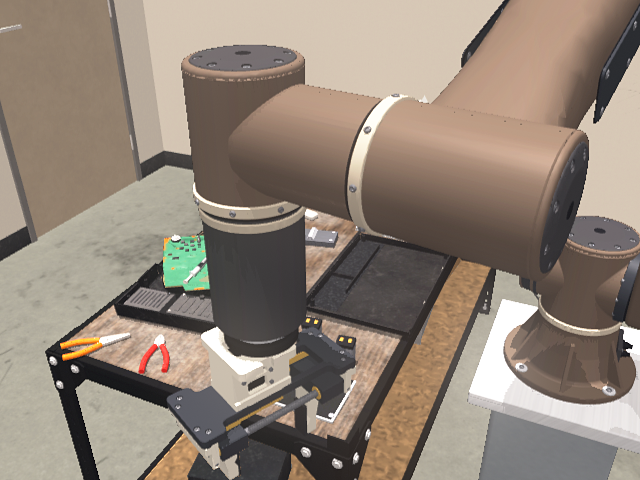

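The scene view shows the three packs at about (182,253), (206,233) and (226,218). The black tip plate is at (180,230), the shell at (300,310), the knife block at (403,262) and the tray at (430,352). In the side view the arm covers the work.

```bash
cat > h.py <<'E'
from plant import ctrl, imaging
import cv2, numpy as np
def cloud(d,m):
    K=m["mtx"]; v,u=np.mgrid[0:d.shape[0],0:d.shape[1]]
    c=np.stack([(u-K[0,2])/K[0,0]*d,(v-K[1,2])/K[1,1]*d,d],-1)
    return (c-m["t"])@m["R"]          # R^T (c-t)
def ray(uv,m,z):
    uv=np.atleast_2d(uv).astype(float); K=m["mtx"]
    r=np.c_[(uv[:,0]-K[0,2])/K[0,0],(uv[:,1]-K[1,2])/K[1,1],np.ones(len(uv))]@m["R"]
    o=-m["R"].T@m["t"]; return o+r*((z-o[2])/r[:,2])[:,None]
def rect(P):
    (c,s,a)=cv2.minAreaRect((np.asarray(P)[:,:2]*1000).astype(np.float32))
    if s[0]<s[1]: s=(s[1],s[0]); a+=90      # angle of the long side
    return np.round(c,1),np.round(s,1),round((a+90)%180-90,1)
def top(P,p,x0,x1,y0,y1,s):   # ortho view: x up, y left ; s px per m
    im=np.zeros((int((x1-x0)*s),int((y1-y0)*s),3),np.uint8)
    o=np.argsort(P[...,2].ravel()); Q=P.reshape(-1,3)[o]; C=p.reshape(-1,3)[o]
    r=((x1-Q[:,0])*s).astype(int); c=((y1-Q[:,1])*s).astype(int)
    k=(r>=0)&(r<im.shape[0])&(c>=0)&(c<im.shape[1]); im[r[k],c[k]]=C[k]; return im
E
python3 - <<'E'
from h import *
z=np.load("/tmp/scene0.npz"); p,d=z["p"],z["d"]; m=imaging.camera_model("scene"); P=cloud(d,m)
print("cam",-m["R"].T@m["t"])
for n,uv in dict(packA=(182,253),packB=(206,233),packC=(226,218),plate=(180,230),shell=(300,310),knife=(403,262),tray=(430,352),eras=(463,267)).items(): print(n,np.round(P[uv[1],uv[0]],3))
def comp(mask,name,lo=30):
    n,l,s,c=cv2.connectedComponentsWithStats(mask.astype(np.uint8))
    for i in range(1,n):
        if s[i,4]>lo: 
            Q=P[l==i]; print(name,np.round(c[i]),s[i,4],"z95 %.3f"%np.percentile(Q[:,2],95),rect(Q))
X,Y,Z=P[...,0],P[...,1],P[...,2]
hsv=cv2.cvtColor(p,cv2.COLOR_BGR2HSV); u=np.arange(640)[None]; v=np.arange(480)[:,None]
comp((hsv[...,0]>18)&(hsv[...,0]<35)&(hsv[...,1]>150)&(Z>.03)&(Z<.1)&(u<240)&(u>170)&(v>200),"brass",4)
comp((Z>.025)&(Z<.1)&(u<240)&(u>165)&(v>200)&(v<280),"pack")
comp((Z>.004)&(Z<.012)&(u<240)&(u>110)&(v>190)&(v<280)&(hsv[...,2]<70),"plate")
comp((Z>.009)&(Z<.04)&(u<428)&(u>375)&(v>235)&(v<292),"knife")
comp((Z>.02)&(Z<.04)&(u<428)&(u>375)&(v>235)&(v<292),"ridge",8)
comp((hsv[...,2]>190)&(hsv[...,1]<40)&(u<480)&(u>378)&(v>305)&(v<400),"tray",200)
comp((Z>.018)&(Z<.035)&(u<402)&(u>195)&(v>238)&(v<395),"shellrim",200)
cv2.imwrite("pics/top0.png",cv2.resize(top(P,p,.15,.95,-.35,.65,400),(800,640))[:600])
cv2.imwrite("pics/crop0.png",cv2.resize(p[180:410,100:500],(800,460),interpolation=cv2.INTER_CUBIC))
E
```

```text
cam [-0.12087106 -0.55306991  0.94054264]
packA [0.369 0.175 0.055]
packB [0.438 0.165 0.064]
packC [0.509 0.17  0.05 ]
plate [0.448 0.272 0.007]
shell [ 0.415 -0.107  0.002]
knife [ 0.634 -0.231  0.022]
tray [-0.121 -0.553  0.941]
eras [ 0.7   -0.346  0.014]
brass [226. 212.] 10 z95 0.051 (array([526. , 183.2]), array([13.1,  4.3]), 87.6)
brass [222. 216.] 10 z95 0.050 (array([509.9, 185.4]), array([13.8,  5.8]), 76.7)
brass [206. 222.] 10 z95 0.079 (array([457. , 181.1]), array([14.3,  6.8]), 47.1)
brass [202. 226.] 12 z95 0.080 (array([441.4, 178.3]), array([11.6,  8. ]), 64.3)
brass [181. 244.] 11 z95 0.066 (array([383.2, 189.3]), array([11.7,  8.5]), 50.0)
brass [177. 249.] 12 z95 0.065 (array([368.3, 188.6]), array([13.7,  5.7]), 78.7)
pack [225. 218.] 228 z95 0.050 (array([516.3, 183.1]), array([37.3, 30.9]), -2.6)
pack [206. 232.] 405 z95 0.078 (array([448.7, 177.8]), array([37. , 31.1]), 9.8)
pack [181. 252.] 353 z95 0.064 (array([375.5, 188.4]), array([37.1, 32.9]), 8.6)
plate [227. 230.] 32 z95 0.012 (array([509.3, 174.1]), array([38.6, 20. ]), -40.8)
plate [186. 267.] 33 z95 0.011 (array([368.5, 178.2]), array([37.4, 22.1]), -32.1)
knife [402. 264.] 1180 z95 0.022 (array([ 638.5, -228.5]), array([128.5,  60.5]), 12.3)
ridge [403. 261.] 103 z95 0.026 (array([ 637.7, -229.1]), array([49.9, 15.7]), -73.8)
tray [429. 353.] 4539 z95 0.008 (array([ 219.1, -421. ]), array([714.7, 146.3]), 9.7)
shellrim [293. 274.] 1023 z95 0.027 (array([489.3, -54.1]), array([426. , 197.6]), -56.0)
shellrim [276. 355.] 445 z95 0.026 (array([ 291. , -116.5]), array([341.9,  44.9]), -82.8)
```

View pics/crop0.png

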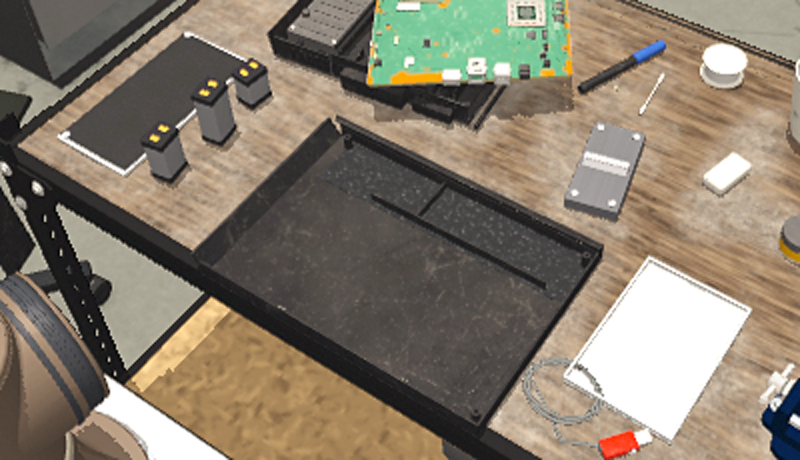

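The packs stand at about (0.376,0.188), (0.449,0.178) and (0.516,0.183) m for middle, longest and shortest. The plate is on their +y side. I'm moving the wrist over them.

```bash
python3 -m crank '[[[0.013,-0.045,0.004],[0,0,-8],1],[[0.013,-0.045,0.004],[0,0,-8],1],[[0.013,-0.045,0.004],[0,0,-8],1],[[0.013,-0.045,0.004],[0,0,-8],1],[[0.013,-0.045,0.004],[0,0,-8],1],[[0.013,-0.045,0.004],[0,0,-8],1],[[0.013,-0.045,0.004],[0,0,-8],1],[[0.013,-0.045,0.004],[0,0,-7.4],1],[[0.013,-0.045,0],[0,0,0],1],[[0.013,-0.045,0],[0,0,0],1],[[0,0,0],[0,0,0],1],[[0,0,0],[0,0,0],1]]'
python3 - <<'E'
from h import *
z=np.load("/tmp/scene0.npz"); p,d=z["p"],z["d"]; m=imaging.camera_model("scene")
hsv=cv2.cvtColor(p,cv2.COLOR_BGR2HSV)
mask=((hsv[...,2]>170)&(hsv[...,1]<40)).astype(np.uint8); mask[:, :378]=0; mask[:,480:]=0; mask[:305]=0; mask[400:]=0
cs,_=cv2.findContours(mask,cv2.RETR_EXTERNAL,cv2.CHAIN_APPROX_NONE); c=max(cs,key=cv2.contourArea)[:,0]
print("tray",rect(ray(c,m,.006)))
print("plate corners",np.round(ray([(131.5,247.5),(193.5,197.5),(163.5,266)],m,.008),3).tolist())
print("shell corners",np.round(ray([(197.5,305),(266,240),(401,304),(342,393)],m,.025),3).tolist())
w,d=imaging.snapshot("wrist"); cv2.imwrite("pics/w1.png",w); np.savez("/tmp/w1.npz",p=w,d=d)
m=imaging.camera_model("wrist"); print("wcam",np.round(-m["R"].T@m["t"],3),np.round(m["R"],2).tolist(),m["mtx"][0,0]); o=ctrl.get_obs(); print(o["tool_pos"],o["orientation"],o["joint_pos"])
E
```

```text
clock: 1.3
tool_pos: [0.4327, 0.1522, 0.2585]
orientation: [180.0, 0.0, -90.2]
force: [0.4, 0.2, -0.5]
opening: 0.0877
gripper_force: 0.0
tray (array([ 463.9, -378.1]), array([190.5, 118.1]), -1.8)
plate corners [[0.344, 0.326, 0.008], [0.551, 0.325, 0.008], [0.344, 0.221, 0.008]]
shell corners [[0.297, 0.069, 0.025], [0.521, 0.064, 0.025], [0.528, -0.283, 0.025], [0.293, -0.29, 0.025]]
wcam [0.433 0.08  0.417] [[-1.0, 0.0, 0.0], [0.0, 0.96, 0.27], [0.0, 0.27, -0.96]] 356.36425917235516
[0.43258197 0.1531251  0.25847935] [ 1.79994735e+02  8.36266988e-03 -9.01055257e+01] [ 4.41906822e+01 -1.60634268e+00 -2.22719896e+01 -1.03269720e-02
 -6.93322815e+01 -4.42925628e+01]
```

View pics/w1.png

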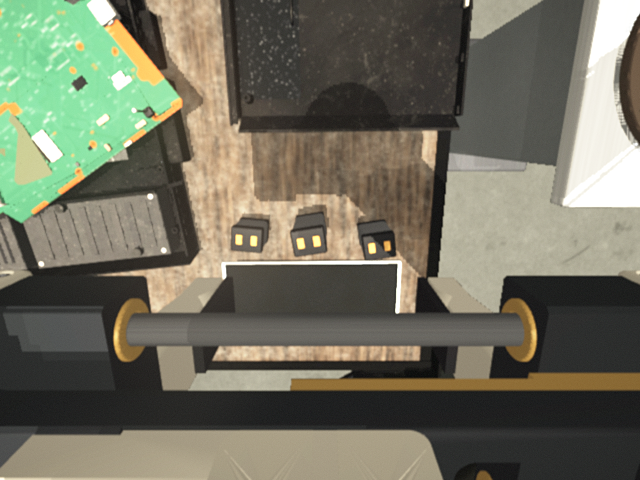

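The wrist view shows the packs' brass contacts at about (247,240) shortest, (308,242) longest and (380,246) middle. The plate's stop edge runs from (224,262) to (400,262).

Run:
```python
from h import *
z=np.load("/tmp/w1.npz"); p,d=z["p"],z["d"]; m=imaging.camera_model("wrist"); P=cloud(d,m)
print("plate edge",np.round(ray([(224,262.5),(400.5,262.5)],m,.008),4).tolist())
hsv=cv2.cvtColor(p,cv2.COLOR_BGR2HSV); Z=P[...,2]
for n,u0,u1,h in (("S",225,275,.048),("L",285,330,.076),("M",350,402,.062)):
    k=np.zeros(Z.shape,bool); k[205:260,u0:u1]=1
    b=k&(hsv[...,0]>15)&(hsv[...,0]<35)&(hsv[...,1]>120)&(hsv[...,2]>150)
    nn,l,s,c=cv2.connectedComponentsWithStats(b.astype(np.uint8)); I=[i for i in range(1,nn) if s[i,4]>15]
    q=ray(c[I],m,h); t=k&(abs(Z-h)<.006)
    v=q[1]-q[0]; print(n,np.round(q[:,:2],4).tolist(),"mid",np.round(q.mean(0),4),"ang",np.degrees(np.arctan2(v[1],v[0])).round(1),"top",rect(P[t]),np.median(Z[t]).round(4))
z=np.load("/tmp/scene0.npz"); P=cloud(z["d"],imaging.camera_model("scene")); 
k=(P[...,2]>.04)&(P[...,0]>.3)&(P[...,0]<.9)&(P[...,1]>-.5)&(P[...,1]<.35)&(P[...,2]<.3)
Q=P[k]; 
for x in np.arange(.5,.9,.05):
    s=Q[(Q[:,0]>=x)&(Q[:,0]<x+.05)]; print(round(x,2), [ (round(y,2),round(s[(s[:,1]>=y)&(s[:,1]<y+.1),2].max(initial=0),3)) for y in np.arange(-.5,.35,.1)])
```

```text
plate edge [[0.5554, 0.2262, 0.008], [0.3409, 0.2265, 0.008]]Traceback (most recent call last):
  File "<stdin>", line 10, in <module>
IndexError: index 1 is out of bounds for axis 0 with size 0
```

Run:
```python
from h import *
z=np.load("/tmp/w1.npz"); p,d=z["p"],z["d"]; m=imaging.camera_model("wrist"); P=cloud(d,m)
hsv=cv2.cvtColor(p,cv2.COLOR_BGR2HSV); Z=P[...,2]; print(hsv[240,236:260].tolist()[:6], d[240,247],Z[240,247])
for n,u0,u1,h in (("S",225,275,.048),("L",285,330,.076),("M",350,402,.062)):
    k=np.zeros(Z.shape,bool); k[205:260,u0:u1]=1
    b=k&(hsv[...,0]>10)&(hsv[...,0]<40)&(hsv[...,1]>120)&(hsv[...,2]>110)
    nn,l,s,c=cv2.connectedComponentsWithStats(b.astype(np.uint8)); I=np.argsort(-s[1:,4])[:2]+1
    q=ray(c[I],m,h); t=k&(abs(Z-h)<.006); print(n,s[I,4],np.round(q[:,:2],4).tolist())
    if len(q)>1: v=q[1]-q[0]; print("mid",np.round(q.mean(0),4),"ang",np.degrees(np.arctan2(v[1],v[0])).round(1))
    if t.sum()>5: print("top",rect(P[t]),np.median(Z[t]).round(4))
z=np.load("/tmp/scene0.npz"); P=cloud(z["d"],imaging.camera_model("scene")); 
k=(P[...,2]>.04)&(P[...,0]>.3)&(P[...,0]<.9)&(P[...,1]>-.5)&(P[...,1]<.35)&(P[...,2]<.3)
Q=P[k]; 
for x in np.arange(.5,.9,.05):
    s=Q[(Q[:,0]>=x)&(Q[:,0]<x+.05)]; print(round(x,2), [ (round(float(y),2),round(float(s[(s[:,1]>=y)&(s[:,1]<y+.1),2].max(initial=0)),3)) for y in np.arange(-.5,.35,.1)])
```

```text
[[30, 93, 255], [30, 74, 255], [30, 73, 255], [30, 71, 255], [30, 76, 255], [27, 117, 255]] 0.38373473 0.04795726927599466
S [14  9] [[0.5281, 0.1878], [0.5242, 0.1807]]
mid [0.5261 0.1843 0.048 ] ang -118.8
top (array([517.6, 185.5]), array([33.8, 28.6]), -5.5) 0.0477
L [33 13] [[0.4416, 0.1786], [0.4553, 0.1851]]
mid [0.4485 0.1818 0.076 ] ang 25.5
top (array([449.5, 179.5]), array([34. , 28.4]), 8.5) 0.0757
M [68 32] [[0.3682, 0.1884], [0.3841, 0.1903]]
mid [0.3761 0.1893 0.062 ] ang 6.9
top (array([376.5, 188.8]), array([34.1, 28.1]), 8.2) 0.0616
0.5 [(-0.5, 0.0), (-0.4, 0.0), (-0.3, 0.0), (-0.2, 0.0), (-0.1, 0.0), (-0.0, 0.0), (0.1, 0.051), (0.2, 0.0), (0.3, 0.0)]
0.55 [(-0.5, 0.0), (-0.4, 0.0), (-0.3, 0.0), (-0.2, 0.0), (-0.1, 0.057), (-0.0, 0.085), (0.1, 0.043), (0.2, 0.045), (0.3, 0.0)]
0.6 [(-0.5, 0.0), (-0.4, 0.0), (-0.3, 0.0), (-0.2, 0.0), (-0.1, 0.072), (-0.0, 0.083), (0.1, 0.041), (0.2, 0.043), (0.3, 0.0)]
0.65 [(-0.5, 0.0), (-0.4, 0.0), (-0.3, 0.0), (-0.2, 0.066), (-0.1, 0.072), (-0.0, 0.062), (0.1, 0.061), (0.2, 0.045), (0.3, 0.0)]
0.7 [(-0.5, 0.0), (-0.4, 0.0), (-0.3, 0.0), (-0.2, 0.066), (-0.1, 0.065), (-0.0, 0.062), (0.1, 0.061), (0.2, 0.042), (0.3, 0.0)]
0.75 [(-0.5, 0.096), (-0.4, 0.097), (-0.3, 0.0), (-0.2, 0.059), (-0.1, 0.063), (-0.0, 0.069), (0.1, 0.071), (0.2, 0.043), (0.3, 0.0)]
0.8 [(-0.5, 0.098), (-0.4, 0.097), (-0.3, 0.0), (-0.2, 0.0), (-0.1, 0.065), (-0.0, 0.063), (0.1, 0.06), (0.2, 0.042), (0.3, 0.0)]
0.85 [(-0.5, 0.097), (-0.4, 0.097), (-0.3, 0.0), (-0.2, 0.0), (-0.1, 0.069), (-0.0, 0.065), (0.1, 0.056), (0.2, 0.04), (0.3, 0.0)]
```

```bash
python3 -m crank '[[[0.017,-0.015,0],[0,0,0],-1],[[0,0,0],[0,0,0],-1],[[0,0,-0.0477],[0,0,0],-1],[[0,0,-0.0477],[0,0,0],-1],[[0,0,-0.0477],[0,0,0],-1],[[0,0,-0.0477],[0,0,0],-1],[[0,0,-0.03],[0,0,0],-1],[[0,0,-0.0177],[0,0,0],-1],[[0,0,0],[0,0,0],-1]]'
python3 -m crank '[[[0,0.005,0],[0,0,0],-1],[[0,0.005,0],[0,0,0],-1],[[0,0.004,0],[0,0,0],-1],[[0,0.004,0],[0,0,0],-1],[[0,0.004,0],[0,0,0],-1],[[0,0.004,0],[0,0,0],-1],[[0,0.004,0],[0,0,0],-1],[[0,0.004,0],[0,0,0],-1],[[0,0.003,0],[0,0,0],-1],[[0,0.003,0],[0,0,0],-1],[[0,0.002,0],[0,0,0],-1],[[0,0,0],[0,0,0],-1]]'
python3 - <<'E'
from h import *
w,d=imaging.snapshot("scene"); cv2.imwrite("pics/s2.png",cv2.resize(w[160:320,80:340],(780,480),interpolation=cv2.INTER_CUBIC))
m=imaging.camera_model("scene");P=cloud(d,m)
k=(abs(P[...,2]-.076)<.006)&(abs(P[...,0]-.45)<.04)&(P[...,1]>.17)&(P[...,1]<.26); print(k.sum(), rect(P[k]) if k.sum()>5 else 0)
E
```

```text
clock: 2.25
tool_pos: [0.4476, 0.1383, 0.0175]
orientation: [179.7, -0.2, -90.0]
force: [-0.2, -0.2, 1.4]
opening: 0.0212
gripper_force: 0.0
clock: 3.45
tool_pos: [0.4496, 0.1807, 0.02]
orientation: [-180.0, 0.0, -90.0]
force: [-1.1, -0.7, 0.2]
opening: 0.0007
gripper_force: 0.0
2 0
```

View pics/s2.png

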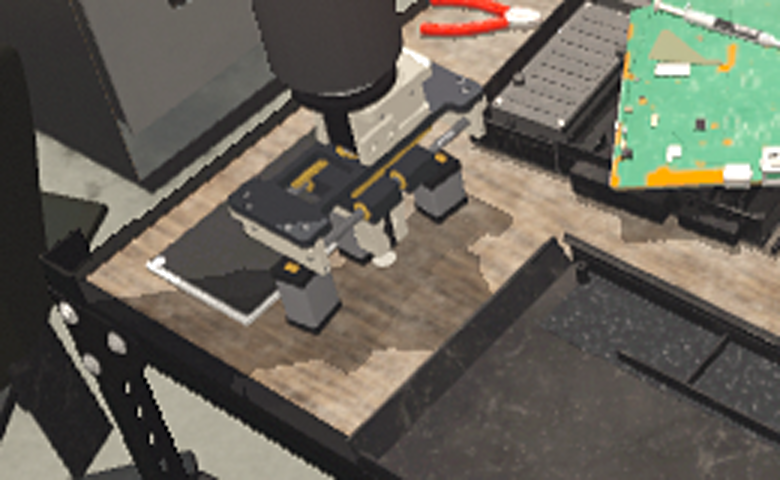

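The fingers are behind the longest pack, which still stands next to the plate. I'll push on in small steps until the force rises.

```bash
python3 -m crank '[[[0,0.002,0],[0,0,0],-1],[[0,0.002,0],[0,0,0],-1],[[0,0,0],[0,0,0],-1]]' | egrep 'tool|force'
python3 -m crank '[[[0,0.002,0],[0,0,0],-1],[[0,0,0],[0,0,0],-1]]'| egrep 'tool|force'
python3 -m crank '[[[0,0.0015,0],[0,0,0],-1],[[0,0,0],[0,0,0],-1]]'| egrep 'tool|force'
```

```text
tool_pos: [0.4495, 0.1845, 0.02]
force: [0.5, 0.6, 0.2]
gripper_force: 0.3
tool_pos: [0.4495, 0.1862, 0.02]
force: [1.1, -2.6, 0.3]
gripper_force: 1.5
tool_pos: [0.4493, 0.1865, 0.0203]
force: [1.9, -9.1, 6.5]
gripper_force: 4.6
```

```bash
python3 -m crank '[[[0,-0.008,0],[0,0,0],-1],[[0,0,0.02],[0,0,0],-1],[[0,0,0.022],[0,0,0],-1],[[0,0,0],[0,0,0],-1],[[0,0.006,0],[0,0,0],-1],[[0,0.004,0],[0,0,0],-1],[[0,0.004,0],[0,0,0],-1],[[0,0.004,0],[0,0,0],-1],[[0,0.004,0],[0,0,0],-1],[[0,0.004,0],[0,0,0],-1],[[0,0.004,0],[0,0,0],-1],[[0,0,0],[0,0,0],-1]]'
python3 -m crank '[[[0,0.004,0],[0,0,0],-1],[[0,0.004,0],[0,0,0],-1],[[0,0.004,0],[0,0,0],-1],[[0,0.004,0],[0,0,0],-1],[[0,0,0],[0,0,0],-1],[[0,0,0],[0,0,0],-1],[[0,0,0],[0,0,0],-1]]' | egrep 'tool|force'
python3 -m crank '[[[0,-0.02,0.05],[0,0,0],-1],[[0,-0.02,0.05],[0,0,0],1],[[0,-0.02,0.05],[0,0,0],1],[[0,-0.02,0.02],[0,0,0],1],[[0,-0.01,0],[0,0,0],1],[[0,0,0],[0,0,0],1]]'
python3 - <<'E'
from h import *
w,d=imaging.snapshot("wrist"); cv2.imwrite("pics/w3.png",w); np.savez("/tmp/w3.npz",p=w,d=d,**{k:imaging.camera_model("wrist")[k] for k in("mtx","R","t")})
E
```

```text
clock: 5.4
tool_pos: [0.4497, 0.2105, 0.062]
orientation: [-180.0, 0.0, -90.0]
force: [0.4, 0.0, -0.0]
opening: 0.0007
gripper_force: 0.0
tool_pos: [0.4495, 0.2257, 0.062]
force: [-0.0, 0.5, 1.1]
gripper_force: 0.0
clock: 6.7
tool_pos: [0.4493, 0.1391, 0.2216]
orientation: [-180.0, 0.1, -90.1]
force: [0.3, -0.9, -0.3]
opening: 0.0352
gripper_force: 0.0
```

View pics/w3.png

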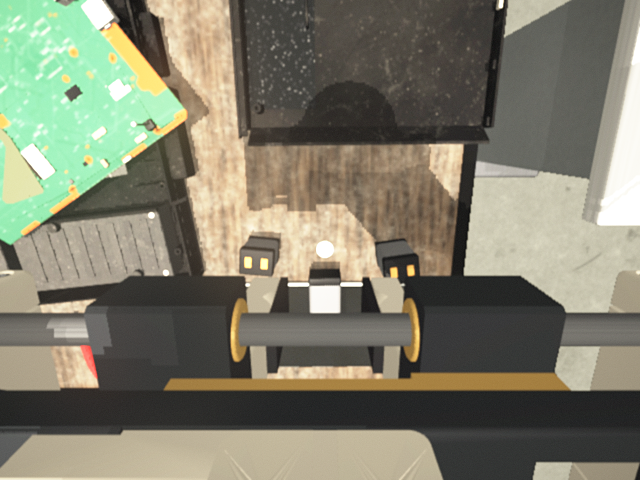

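The longest pack lies on the plate, with its foot cap at (325,268) and its body going up the plate. I'm backing off in −y to see all of it.

```bash
python3 -m crank '[[[0,-0.045,0.02],[0,0,0],1],[[0,-0.045,0.02],[0,0,0],1],[[0,0,0],[0,0,0],1],[[0,0,0],[0,0,0],1],[[0,0,0],[0,0,0],1]]'
cat >> h.py <<'E'
def snap(n):
    m=imaging.camera_model(n); p,d=imaging.snapshot(n); return p,d,m,cloud(d,m)
def lying(n,x0,x1,y0,y1,h,tol=.006):
    p,d,m,P=snap(n); k=(abs(P[...,2]-h)<tol)&(P[...,0]>x0)&(P[...,0]<x1)&(P[...,1]>y0)&(P[...,1]<y1)
    if k.sum()<20: print(n,"none",k.sum()); return
    nn,l,s,c=cv2.connectedComponentsWithStats(k.astype(np.uint8)); i=np.argmax(s[1:,4])+1; k=l==i
    print(n,k.sum(),np.round(c[i]),rect(P[k]),"z",np.round(np.percentile(P[k][:,2],[10,50,90]),4)); return p,P,k
E
python3 - <<'E'
from h import *
lying("wrist",.40,.50,.19,.33,.036); lying("scene",.40,.50,.19,.33,.036)
E
```

```text
clock: 7.25
tool_pos: [0.4492, 0.0507, 0.26]
orientation: [179.9, -0.0, -90.0]
force: [0.4, -0.1, -1.0]
opening: 0.0787
gripper_force: 0.0
wrist 863 [324. 362.] (array([449.9, 245.4]), array([47.9, 32.9]), 89.7) z [0.0339 0.0352 0.0362]
scene 357 [187. 227.] (array([448.5, 242.5]), array([80., 36.]), 89.4) z [0.0325 0.0352 0.0376]
```

Run:
```python
from h import *
for n in("wrist","scene"):
    p,P,k=lying(n,.40,.50,.17,.33,.036); Q=P[k]; print(np.round(np.percentile(Q[:,1],[0,2,10,90,98,100]),4))
    if n=="wrist": q=p[200:420,200:440]
    else: s=p[180:280,120:240]
cv2.imwrite("pics/pk.png",np.hstack([cv2.resize(q,(400,367)),cv2.resize(s,(400,367),interpolation=cv2.INTER_CUBIC)]))
```

```text
wrist 858 [324. 361.] (array([449.7, 245.7]), array([47., 33.]), 89.3) z [0.0339 0.0352 0.0363]
[0.2222 0.2229 0.2266 0.2633 0.267  0.2694]
scene 351 [187. 227.] (array([448.4, 241.9]), array([78.1, 35.6]), -90.0) z [0.0323 0.0354 0.0378]
[0.2028 0.2051 0.2094 0.2726 0.2785 0.281 ]
```

View pics/pk.png

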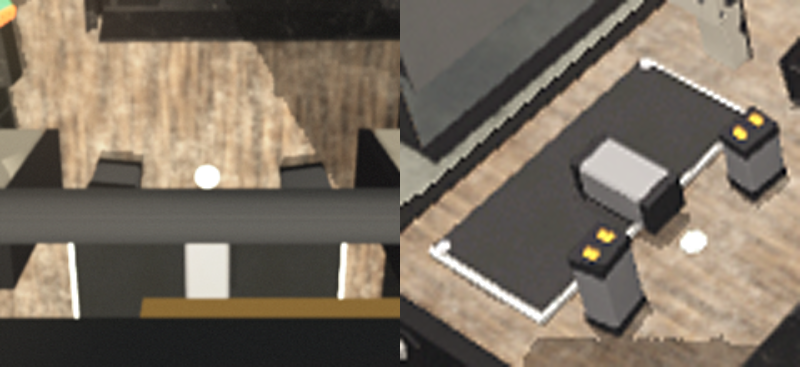

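Run:
```python
from h import *
z=np.load("/tmp/w3.npz"); m={k:z[k] for k in("mtx","R","t")}; P=cloud(z["d"],m)
for v in range(252,312,4): print(v,z["p"][v,325].tolist(),np.round(P[v,325],4))
```

```text
252 [255, 255, 255] [ 0.4491  0.1902 -0.0015]
256 [255, 255, 255] [ 0.4492  0.1949 -0.0015]
260 [153, 190, 218] [ 0.4492  0.1998 -0.0018]
264 [97, 116, 139] [ 0.4492  0.2044 -0.0014]
268 [68, 82, 95] [0.4492 0.2055 0.0086]
272 [36, 40, 44] [0.4492 0.2053 0.0213]
276 [36, 41, 41] [0.4492 0.2055 0.0321]
280 [117, 127, 134] [0.4492 0.2088 0.0351]
284 [89, 97, 101] [0.4492 0.2133 0.0349]
288 [249, 252, 253] [0.4492 0.2176 0.0355]
292 [247, 250, 252] [0.4492 0.2226 0.0344]
296 [247, 250, 252] [0.4493 0.227  0.0348]
300 [246, 250, 251] [0.4493 0.2315 0.0349]
304 [246, 249, 251] [0.4493 0.2359 0.0355]
308 [245, 249, 251] [0.4493 0.2415 0.0335]
```

The foot face is at y=0.2054, so the pack's centre is at (0.449,0.2434). Grasping it there.

```bash
python3 -m crank '[[[0,0.048,0],[0,0,0],1],[[0,0.048,0],[0,0,0],1],[[0,0.048,0],[0,0,0],1],[[0,0.049,0],[0,0,0],1],[[0,0,-0.05],[0,0,0],1],[[0,0,-0.05],[0,0,0],1],[[0,0,-0.05],[0,0,0],1],[[0,0,-0.05],[0,0,0],1],[[0,0,-0.03],[0,0,0],1],[[0,0,-0.013],[0,0,0],1],[[0,0,0],[0,0,0],1],[[0,0,0],[0,0,0],1]]'
python3 -m crank '[[[0,0,0],[0,0,0],-1],[[0,0,0],[0,0,0],-1],[[0,0,0],[0,0,0],-1],[[0,0,0],[0,0,0],-1],[[0,0,0],[0,0,0],-1],[[0,0,0],[0,0,0],-1],[[0,0,0],[0,0,0],-1]]'
```

```text
clock: 8.65
tool_pos: [0.4496, 0.2437, 0.0184]
orientation: [180.0, -0.0, -90.0]
force: [1.1, 0.6, 0.7]
opening: 0.0874
gripper_force: 0.0
clock: 9.35
tool_pos: [0.4496, 0.2431, 0.0184]
orientation: [-180.0, -0.0, -90.0]
force: [0.5, 1.1, -0.5]
opening: 0.0372
gripper_force: 0.0
```

```bash
python3 -m crank '[[[0,0,0],[0,0,0],-1],[[0,0,0],[0,0,0],-1],[[0,0,0.02],[0,0,0],-1],[[0,0,0.045],[0,0,0],-1],[[0,0,0.045],[0,0,0],-1],[[0,0,0.045],[0,0,0],-1],[[0,0,0.045],[0,0,0],-1],[[0,0,0.045],[0,0,0],-1]]'
python3 -m crank '[[[0.022,-0.042,0],[0,0,0],-1],[[0.022,-0.042,0],[0,0,0],-1],[[0.022,-0.042,0],[0,0,0],-1],[[0.022,-0.042,0],[0,0,0],-1],[[0.022,-0.042,0],[0,0,0],-1],[[0.022,-0.042,0],[0,0,0],-1],[[0.022,-0.042,0],[0,0,0],-1],[[0.022,-0.042,0],[0,0,0],-1],[[0,0,0],[0,0,0],-1],[[0,0,0],[0,0,0],-1]]'
python3 - <<'E'
from h import *
for n in("wrist","scene"):
    p,d,m,P=snap(n); Z=P[...,2]; R=(P[...,0]>.55)&(P[...,0]<.74)&(P[...,1]>-.32)&(P[...,1]<-.15)
    cv2.imwrite(f"pics/k_{n}.png",p)
    for a,b,nm in((.012,.03,"base"),(.0205,.03,"crest")):
        k=(R&(Z>a)&(Z<b)).astype(np.uint8); nn,l,s,c=cv2.connectedComponentsWithStats(k); i=np.argmax(s[1:,4])+1
        print(n,nm,s[i,4],np.round(c[i]),rect(P[l==i]),np.median(Z[l==i]).round(4))
E
```

```text
clock: 10.15
tool_pos: [0.4489, 0.2426, 0.2649]
orientation: [180.0, -0.0, -90.0]
force: [0.9, 0.9, -2.0]
opening: 0.0337
gripper_force: 30.0
clock: 11.15
tool_pos: [0.6252, -0.0941, 0.2617]
orientation: [179.8, 0.0, -90.2]
force: [0.1, -0.0, -1.9]
opening: 0.0335
gripper_force: 30.0
wrist base 7322 [310.  76.] (array([ 640.5, -228.5]), array([124. ,  60.3]), 12.7) 0.0161
wrist crest 645 [309.  75.] (array([ 640.4, -228.4]), array([50. , 14.2]), -77.3) 0.0235
scene base 1137 [402. 264.] (array([ 638. , -228.9]), array([127.7,  60.3]), 12.7) 0.016
scene crest 94 [403. 261.] (array([ 637.7, -228.8]), array([49.2, 14.2]), -76.6) 0.0235
```

View pics/k_wrist.png

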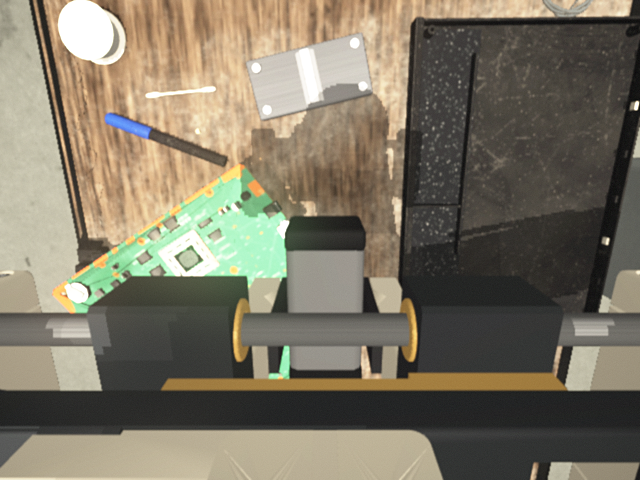

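The block is at (0.6405,-0.2285), turned 12.7°. The held pack's foot end shows at (325,217)–(325,249), so I'll measure how far it sits from the TCP.

```bash
cat >> h.py <<'E'
def held():  # distance of the foot face from the TCP along tool x (measured in wrist view)
    o=ctrl.get_obs(); p,d,m,P=snap("wrist"); a=np.radians(o["orientation"][2]); ex=np.array([np.cos(a),np.sin(a),0]); ey=np.array([-ex[1],ex[0],0])
    Q=P-o["tool_pos"]; X=Q@ex; Y=Q@ey; Zr=Q[...,2]
    k=(Zr>-.006)&(Zr<.035)&(X>0)&(X<.06)&(abs(Y)<.022); V=np.arange(480)[:,None]; k&=(V<300)
    print("tcp",np.round(o["tool_pos"],4),"yaw",round(o["orientation"][2],1))
    f=k&(Zr>-.003)&(Zr<.012); t=k&(Zr>.015)
    print("foot x pct",np.round(np.percentile(X[f],[10,50,90,99]),4),"Y",np.round(np.percentile(Y[t],[2,98]),4),"top z",np.round(np.percentile(Zr[t],[10,50,90]),4),"slope",np.round(np.polyfit(X[t],Zr[t],1)[0],3))
    return o,p,P
E
python3 -c "
from h import *
held()"
```

```text
tcp [ 0.6251 -0.0925  0.2627] yaw -90.0
foot x pct [0.0097 0.0374 0.0377 0.0378] Y [-0.018   0.0175] top z [0.0163 0.0173 0.0182] slope -0.014
```

```bash
python3 -m crank '[[[0.0015,-0.015,-0.01],[0,0,-8.59],-1],[[0.0015,-0.015,-0.01],[0,0,-8.59],-1],[[0.0015,-0.015,-0.01],[0,0,-8.59],-1],[[0.0015,-0.015,-0.01],[0,0,-8.59],-1],[[0.0015,-0.015,-0.01],[0,0,-8.59],-1],[[0.0015,-0.015,-0.01],[0,0,-8.59],-1],[[0.0015,-0.015,-0.01],[0,0,-8.59],-1],[[0.0025,-0.015,-0.01],[0,0,-8.59],-1],[[0.0025,-0.015,-0.01],[0,0,-8.59],-1],[[0,0,-0.04],[0,0,0],-1],[[0,0,-0.04],[0,0,0],-1],[[0,0,0],[0,0,0],-1]]'
python3 -m crank '[[[0,0,-0.03],[0,0,0],-1],[[0,0,0],[0,0,0],-1],[[0,0,0],[0,0,0],-1]]'
```

```text
clock: 12.5
tool_pos: [0.6371, -0.2257, 0.0878]
orientation: [179.7, -0.5, -167.3]
force: [-1.2, 0.8, -2.5]
opening: 0.0337
gripper_force: 30.0
clock: 12.8
tool_pos: [0.6418, -0.2273, 0.0652]
orientation: [-180.0, 0.0, -167.3]
force: [0.6, -0.4, -1.3]
opening: 0.0336
gripper_force: 30.0
```

```bash
python3 -m crank '[[[-0.001,-0.001,-0.015],[0,0,0],-1],[[0,0,-0.01],[0,0,0],-1],[[0,0,-0.004],[0,0,0],-1],[[0,0,0],[0,0,0],-1],[[0,0,0],[0,0,0],-1]]'
```

```text
clock: 13.3
tool_pos: [0.64, -0.2289, 0.0344]
orientation: [-180.0, -0.0, -167.3]
force: [0.5, 0.3, -0.3]
opening: 0.0337
gripper_force: 30.0
```

```bash
python3 -m crank '[[[0,0,0],[0,0,0],0.4],[[0,0,0],[0,0,0],0.4],[[0,0,0],[0,0,0],0.4],[[0,0,0],[0,0,0],0.4],[[0,0,0],[0,0,0],0.4],[[0,0,0],[0,0,0],0.4],[[0,0,0],[0,0,0],0.4],[[0,0,0],[0,0,0],0.4],[[0,0,0],[0,0,0],0.4]]'
cat >> h.py <<'E'
def tilt(cx,cy,a,L,n="scene"):
    p,d,m,P=snap(n); a=np.radians(a); ex=np.array([np.cos(a),np.sin(a)]); ey=np.array([-ex[1],ex[0]])
    Q=P[...,:2]-[cx,cy]; X=Q@ex; Y=Q@ey; Z=P[...,2]
    k=(abs(X)<L/2+.002)&(abs(Y)<.012)&(Z>.034)&(Z<.075); print(n,"pts",k.sum())
    if k.sum()<20: return
    c=np.polyfit(X[k],Z[k],1); r=abs(Z-np.polyval(c,X))<.004; k2=k&r; c=np.polyfit(X[k2],Z[k2],1)
    print("tilt deg",np.degrees(np.arctan(c[0])).round(1),"z mid",c[1].round(4),"n",k2.sum(),"Xrange",np.round(np.percentile(X[k2],[1,99]),4),rect(P[k2]))
    return p
E
python3 - <<'E'
from h import *
p=tilt(.6405,-.2285,12.7,.076); tilt(.6405,-.2285,12.7,.076,"side"); cv2.imwrite("pics/s4.png",cv2.resize(p[180:360,300:540],(800,600),interpolation=cv2.INTER_CUBIC))
E
```

```text
clock: 14.2
tool_pos: [0.6401, -0.2288, 0.0343]
orientation: [180.0, -0.0, -167.3]
force: [0.0, 0.4, 0.6]
opening: 0.0615
gripper_force: 0.0
scene pts 282
tilt deg -2.3 z mid 0.051 n 124 Xrange [-0.0349  0.0259] (array([ 636.2, -229.5]), array([63.7, 23.7]), 12.6)
side pts 71
tilt deg -4.9 z mid 0.0487 n 29 Xrange [-0.032   0.0372] (array([ 642.5, -226.4]), array([69.7, 20.2]), 12.9)
```

View pics/s4.png

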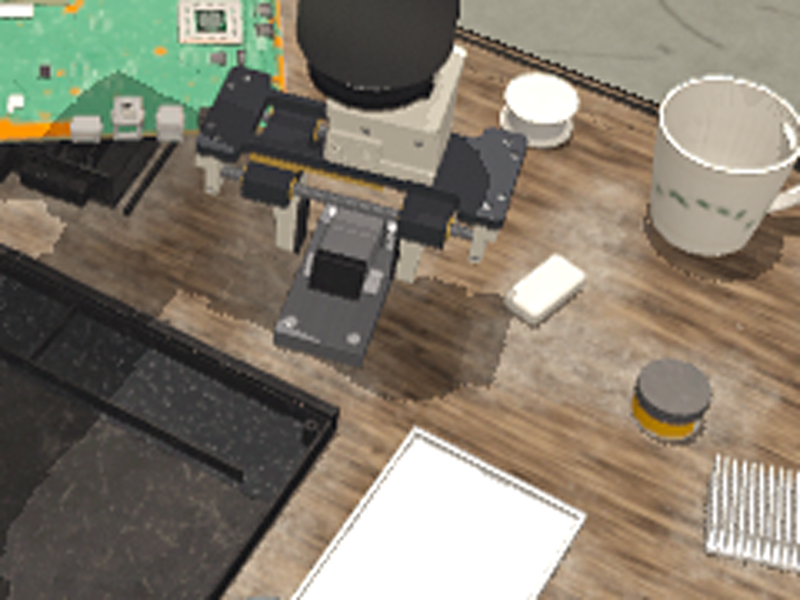

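The pack lies across the crest and looks close to level. I'll rise and confirm it with clean views.

```bash
python3 -m crank '[[[0,0,0.03],[0,0,0],0.4],[[0,0,0.05],[0,0,0],1],[[0,0,0.05],[0,0,0],1],[[0.04,0.01,0.05],[0,0,0],1],[[0.04,0.01,0.04],[0,0,0],1],[[0,0,0],[0,0,0],1],[[0,0,0],[0,0,0],1]]'
python3 - <<'E'
from h import *
tilt(.6405,-.2285,12.7,.076); tilt(.6405,-.2285,12.7,.076,"wrist"); tilt(.6405,-.2285,12.7,.076,"side")
p,d,m=snap("scene")[:3]
hsv=cv2.cvtColor(p,cv2.COLOR_BGR2HSV)
mask=((hsv[...,2]>170)&(hsv[...,1]<40)).astype(np.uint8); mask[:, :370]=0; mask[:,485:]=0; mask[:300]=0; mask[410:]=0
mask=cv2.morphologyEx(mask,cv2.MORPH_OPEN,np.ones((9,9)))
c=max(cv2.findContours(mask,cv2.RETR_EXTERNAL,cv2.CHAIN_APPROX_NONE)[0],key=cv2.contourArea)[:,0]
print("tray",rect(ray(c,m,.007)),np.round(cv2.boxPoints(cv2.minAreaRect((ray(c,m,.007)[:,:2]*1000).astype(np.float32)))))
E
```

```text
clock: 15.0
tool_pos: [0.7064, -0.2119, 0.238]
orientation: [180.0, 0.1, -167.3]
force: [0.6, -0.2, -1.2]
opening: 0.087
gripper_force: 0.0
scene pts 315
tilt deg -3.6 z mid 0.0497 n 150 Xrange [-0.0362  0.0388] (array([ 641.3, -228.4]), array([77.7, 23.6]), 12.6)
wrist pts 2097
tilt deg -13.0 z mid 0.0531 n 1990 Xrange [-0.0304  0.0398] (array([ 644.6, -227.6]), array([71.6, 24. ]), 12.7)
side pts 134
tilt deg -9.5 z mid 0.0505 n 83 Xrange [-0.0296  0.0393] (array([ 645.3, -227.3]), array([69.5, 23.3]), 12.6)
tray (array([ 468. , -378.3]), array([168.5, 117.2]), -1.5) [[ 382. -435.]
 [ 551. -439.]
 [ 554. -322.]
 [ 385. -318.]]
```

```bash
cat >> h.py <<'E'
def profile(cx,cy,a,n="wrist",half=.055,z0=.018):
    p,d,m,P=snap(n); a=np.radians(a); ex=np.array([np.cos(a),np.sin(a)]); ey=np.array([-ex[1],ex[0]])
    Q=P[...,:2]-[cx,cy]; X=Q@ex; Y=Q@ey; Z=P[...,2]
    for x in np.arange(-half,half,.005):
        k=(X>=x)&(X<x+.005)&(abs(Y)<.012)&(Z>z0)&(Z<.09)
        if k.sum()>2: print(round(x*1000+2.5,1),k.sum(),np.round(np.percentile(Z[k],[10,50,90])*1000,1))
    return p
E
python3 - <<'E'
from h import *
p=profile(.6405,-.2285,12.7); cv2.imwrite("pics/w5.png",p)
E
```

```text
-37.5 26 [34.2 35.6 36.7]
-32.5 105 [41.5 51.3 57.6]
-27.5 162 [58.8 59.6 60.6]
-22.5 162 [57.4 58.7 59.7]
-17.5 162 [56.2 57.2 58.1]
-12.5 161 [54.8 56.1 57. ]
-7.5 133 [54.  54.9 55.8]
-2.5 154 [52.6 53.8 54.9]
2.5 124 [51.7 52.6 53.7]
7.5 150 [50.3 51.2 52.6]
12.5 125 [49.3 50.2 51.1]
17.5 125 [48.1 49.1 50.1]
22.5 147 [46.8 47.9 49. ]
27.5 128 [45.7 46.5 47.6]
32.5 125 [44.2 45.4 46.7]
37.5 124 [43.6 44.5 45.4]
42.5 75 [42.2 43.4 44.5]
```

View pics/w5.png

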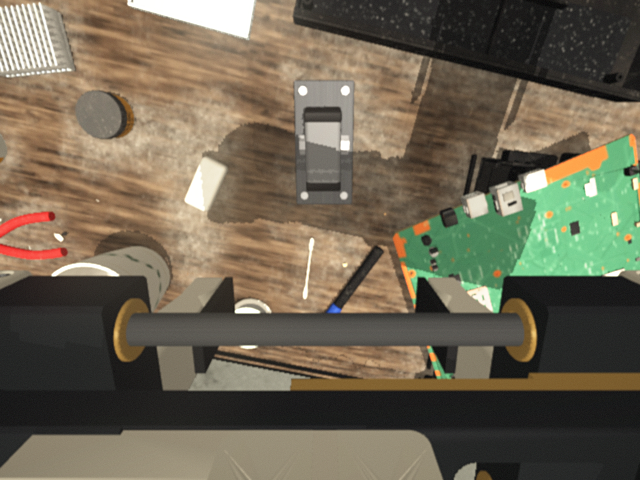

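The block clearly shows a dip of about 13° with its +x end down. The numbers fit a centred placement rotated about the crest edge, so the longest pack is a reject. I'm re-gripping it to take it to the shell.

```bash
python3 -m crank '[[[-0.032,-0.008,-0.02],[0,0,0],1],[[-0.0307,-0.0079,-0.03],[0,0,0],1],[[0,0,-0.045],[0,0,0],1],[[0,0,-0.04],[0,0,0],1],[[0,0,0],[0,0,0],1],[[0,0,0],[0,0,0],1]]'
```

```text
clock: 15.85
tool_pos: [0.6428, -0.2287, 0.103]
orientation: [-180.0, -0.1, -167.3]
force: [0.5, -0.3, 0.3]
opening: 0.0872
gripper_force: 0.0
```

```bash
python3 -m crank '[[[0.001,0.001,-0.03],[0,0,0],1],[[0,0,-0.03],[0,0,0],1],[[0,0,-0.007],[0,0,0],1],[[0,0,0],[0,0,0],1],[[0,0,0],[0,0,0],-1],[[0,0,0],[0,0,0],-1],[[0,0,0],[0,0,0],-1],[[0,0,0],[0,0,0],-1],[[0,0,0],[0,0,0],-1],[[0,0,0],[0,0,0],-1],[[0,0,0],[0,0,0],-1],[[0,0,0],[0,0,0],-1]]'
python3 -m crank '[[[0,0,0],[0,0,0],-1],[[0,0,0],[0,0,0],-1],[[0,0,0.02],[0,0,0],-1],[[0,0,0.045],[0,0,0],-1],[[0,0,0.045],[0,0,0],-1],[[0,0,0],[0,0,0],-1]]'
```

```text
clock: 17.05
tool_pos: [0.6441, -0.2274, 0.0357]
orientation: [-180.0, -0.0, -167.3]
force: [-0.5, 0.0, -0.0]
opening: 0.0336
gripper_force: 30.0
clock: 17.65
tool_pos: [0.6477, -0.2283, 0.1531]
orientation: [-179.7, 0.6, -167.3]
force: [0.5, 0.1, -1.1]
opening: 0.0337
gripper_force: 30.0
```

```bash
python3 -m crank '[[[-0.03,0.0035,0],[0,0,0],-1],[[-0.03,0.0035,0],[0,0,0],-1],[[-0.03,0.0035,0],[0,0,0],-1],[[-0.03,0.0035,0],[0,0,0],-1],[[-0.03,0.0035,0],[0,0,0],-1],[[-0.03,0.0035,0],[0,0,0],-1],[[-0.03,0.0035,0],[0,0,0],-1],[[-0.03,0.0035,0],[0,0,0],-1],[[0,0,-0.03],[0,0,0],-1],[[0,0,-0.03],[0,0,0],-1],[[0,0,-0.03],[0,0,0],-1],[[0,0,0],[0,0,0],-1]]'
python3 -m crank '[[[0,0,0],[0,0,0],-1],[[0,0,0],[0,0,0],-1]]' | egrep tool
```

```text
clock: 18.85
tool_pos: [0.4009, -0.199, 0.0527]
orientation: [179.9, -0.4, -167.4]
force: [-0.9, 1.3, -2.7]
opening: 0.0337
gripper_force: 30.0
tool_pos: [0.4051, -0.1995, 0.057]
```

```bash
python3 -m crank '[[[0,0,-0.02],[0,0,0],-1],[[0,0,-0.013],[0,0,0],-1],[[0,0,0],[0,0,0],-1],[[0,0,0],[0,0,0],0.4],[[0,0,0],[0,0,0],0.4],[[0,0,0],[0,0,0],0.4],[[0,0,0],[0,0,0],0.4],[[0,0,0],[0,0,0],0.4],[[0,0,0],[0,0,0],0.4],[[0,0,0],[0,0,0],0.4]]'
python3 -m crank '[[[0,0,0.05],[0,0,0],-1],[[0,0,0.05],[0,0,0],-1],[[0,0,0.05],[0,0,0],-1],[[0,0.03,0.05],[0,0,8],-1],[[0,0.03,0.04],[0,0,8],-1],[[0,0.03,0],[0,0,8],-1],[[0,0.03,0],[0,0,8],-1],[[0,0.03,0],[0,0,8],-1],[[0,0.03,0],[0,0,8],-1],[[0,0.03,0],[0,0,8],-1],[[0,0.03,0],[0,0,8],-1],[[0,0.03,0],[0,0,8],-1]]'
python3 - <<'E'
from h import *
p,P,k=lying("scene",.32,.46,-.26,-.14,.030,.012)
E
```

```text
clock: 20.05
tool_pos: [0.404, -0.1993, 0.0228]
orientation: [180.0, 0.0, -167.3]
force: [0.6, -0.2, -0.5]
opening: 0.0613
gripper_force: 0.0
clock: 21.25
tool_pos: [0.4037, 0.0676, 0.2557]
orientation: [-180.0, 0.0, -95.0]
force: [0.6, -0.4, -0.2]
opening: 0.0007
gripper_force: 0.0
scene 625 [333. 330.] (array([ 399.6, -201. ]), array([77.3, 34.5]), 12.2) z [0.0257 0.0302 0.0328]
```

The longest pack lies flat in the shell at (0.400,-0.201). Next is the middle pack: checking the standing packs, then going behind it.

```bash
python3 -c "
from h import *
lying('scene',.33,.42,.15,.22,.062); lying('scene',.47,.56,.15,.22,.048)"
python3 -m crank '[[[0,0.041,0],[0,0,5],-1],[[0,0.0414,0],[0,0,0],-1],[[-0.0137,0,0],[0,0,0],-1],[[-0.0137,0,0],[0,0,0],-1],[[0,0,0],[0,0,0],-1],[[0,0,-0.045],[0,0,0],-1],[[0,0,-0.045],[0,0,0],-1],[[0,0,-0.045],[0,0,0],-1],[[0,0,0],[0,0,0],-1],[[0,0,0],[0,0,0],-1]]'
```

```text
scene 168 [179. 248.] (array([376.1, 186.2]), array([37.3, 32.1]), 5.9) z [0.0586 0.0618 0.0642]
scene 146 [224. 216.] (array([515.9, 183.7]), array([37.4, 32.4]), -4.8) z [0.0437 0.0473 0.0499]
clock: 22.4
tool_pos: [0.377, 0.1481, 0.1215]
orientation: [180.0, -0.1, -90.4]
force: [1.3, 0.1, 0.8]
opening: 0.0005
gripper_force: 0.0
```

```bash
python3 -m crank '[[[0,0,-0.04],[0,0,0.3],-1],[[0,0,-0.04],[0,0,0],-1],[[0,0,-0.0215],[0,0,0],-1],[[0,0,0],[0,0,0],-1],[[0,0.005,0],[0,0,0],-1],[[0,0.005,0],[0,0,0],-1],[[0,0.004,0],[0,0,0],-1],[[0,0.004,0],[0,0,0],-1],[[0,0.004,0],[0,0,0],-1],[[0,0.004,0],[0,0,0],-1],[[0,0.004,0],[0,0,0],-1],[[0,0.004,0],[0,0,0],-1]]' | egrep 'tool|force'
python3 -m crank '[[[0,0.002,0],[0,0,0],-1],[[0,0,0],[0,0,0],-1],[[0,0,0],[0,0,0],-1]]' | egrep 'tool|force'
python3 -m crank '[[[0,0.001,0],[0,0,0],-1],[[0,0,0],[0,0,0],-1]]' | egrep 'tool|force'
```

```text
tool_pos: [0.3766, 0.183, 0.0191]
force: [1.0, -1.7, 1.2]
gripper_force: 0.9
tool_pos: [0.3768, 0.1851, 0.0191]
force: [0.1, 0.7, -0.3]
gripper_force: 0.0
tool_pos: [0.3766, 0.1856, 0.0191]
force: [1.0, -2.1, 0.8]
gripper_force: 1.0
```

```bash
python3 -m crank '[[[0,0.001,0],[0,0,0],-1],[[0,0.0007,0],[0,0,0],-1],[[0,0,0],[0,0,0],-1]]' | egrep 'tool|force'
python3 -m crank '[[[0,-0.008,0],[0,0,0],-1],[[0,0,0.02],[0,0,0],-1],[[0,0,0.011],[0,0,0],-1],[[0,0,0],[0,0,0],-1],[[0,0.006,0],[0,0,0],-1],[[0,0.004,0],[0,0,0],-1],[[0,0.004,0],[0,0,0],-1],[[0,0.004,0],[0,0,0],-1],[[0,0.004,0],[0,0,0],-1],[[0,0.004,0],[0,0,0],-1],[[0,0.004,0],[0,0,0],-1],[[0,0,0],[0,0,0],-1]]' | egrep 'tool|force'
python3 -m crank '[[[0,0.004,0],[0,0,0],-1],[[0,0.004,0],[0,0,0],-1],[[0,0,0],[0,0,0],-1],[[0,0,0],[0,0,0],-1],[[0,0,0],[0,0,0],-1]]' | egrep 'tool|force'
```

```text
tool_pos: [0.3763, 0.1859, 0.0191]
force: [5.0, -8.8, 5.1]
gripper_force: 4.3
tool_pos: [0.3768, 0.2102, 0.0501]
force: [0.6, 0.2, 0.0]
gripper_force: 0.0
tool_pos: [0.3766, 0.2174, 0.05]
force: [0.4, -1.1, -0.4]
gripper_force: 0.0
```

Now I back off and look at the fallen pack from a viewpoint where the wrist camera sees its foot.

```bash
python3 -m crank '[[[0.005,-0.02,0.05],[0,0,0],-1],[[0.005,-0.02,0.05],[0,0,0],1],[[0.005,-0.02,0.05],[0,0,0],1],[[0.005,-0.02,0.02],[0,0,0],1],[[0,-0.02,0],[0,0,0],1],[[0,-0.02,0],[0,0,0],1],[[0,0,0],[0,0,0],1],[[0,0,0],[0,0,0],1],[[0,0,0],[0,0,0],1]]'
cat >> h.py <<'E'
def foot(x0,L):
    o=ctrl.get_obs(); p,d,m,P=snap("wrist"); X,Y,Z=P[...,0],P[...,1],P[...,2]
    k=(abs(X-x0)<.012)&(Y>.17)&(Y<.28)&(Z>.014)&(Z<.032); t=(abs(X-x0)<.03)&(Y>.19)&(Y<.3)&(Z>.031)&(Z<.042)
    if k.sum(): print("foot y",np.round(np.percentile(Y[k],[5,50,90]),4),k.sum())
    if t.sum(): print("top x",np.round(np.percentile(X[t],[1,99]),4),"y0",np.round(np.percentile(Y[t],1),4),rect(P[t]),"z",np.median(Z[t]).round(4))
    lying("scene",x0-.05,x0+.05,.17,.33,.036)
E
python3 -c "
from h import *
foot(.3765,.062)"
```

```text
clock: 27.0
tool_pos: [0.3956, 0.1023, 0.2087]
orientation: [-180.0, -0.0, -90.0]
force: [-0.6, -0.4, -0.3]
opening: 0.0591
gripper_force: 0.0
foot y [0.1976 0.2012 0.2044] 229
scene 144 [170. 250.] (array([373.5, 229.3]), array([53.6, 35. ]), -84.4) z [0.0311 0.0363 0.0403]
```

Run:
```python
from h import *
print("scene"); p=profile(.3765,.23,90,"scene",.06,.012); print("wrist"); q=profile(.3765,.23,90,"wrist",.06,.012)
cv2.imwrite("pics/m1.png",np.hstack([cv2.resize(q[180:380,240:460],(400,364)),cv2.resize(p[190:290,120:230],(400,364),interpolation=cv2.INTER_CUBIC)]))
```

```text
scene
-32.5 15 [19.5 23.4 26.7]
-27.5 31 [21.4 26.2 29.5]
-22.5 29 [26.4 29.3 34.9]
-17.5 32 [29.9 34.3 38.1]
-12.5 27 [36.1 39.2 42.4]
-7.5 33 [39.6 42.7 48.6]
-2.5 35 [44.5 49.1 52.4]
2.5 19 [49.9 51.7 55.8]
7.5 38 [51.4 55.9 60.9]
12.5 18 [56.  59.1 61.1]
wrist
-32.5 83 [20.8 22.1 23.8]
-27.5 140 [23.4 25.8 27.7]
-22.5 6 [26.6 26.8 26.9]
2.5 128 [51.  52.6 54.4]
7.5 171 [54.3 56.5 59.1]
12.5 106 [58.6 60.2 61.2]
17.5 26 [56.9 57.7 58.3]
22.5 22 [50.5 52.4 54.1]
27.5 23 [44.3 44.8 48.2]
```

View pics/m1.png

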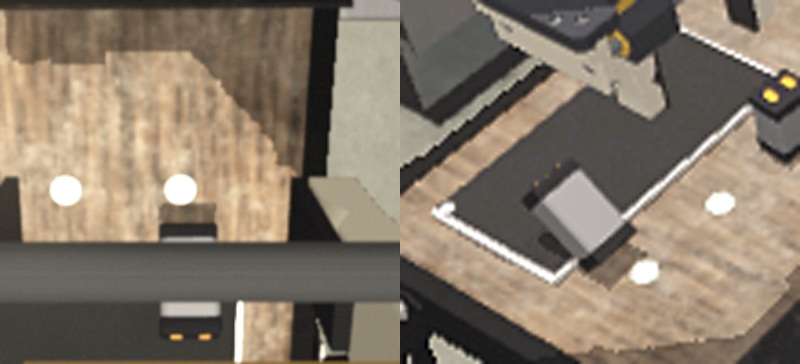

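The pack leans about 50° from vertical across the stop edge and has not fallen. I'll press its upper part on over the edge.

```bash
python3 -m crank '[[[-0.01,0.046,0],[0,0,0],-1],[[-0.009,0.046,0],[0,0,0],-1],[[0,0,0],[0,0,0],-1],[[0,0,0],[0,0,0],-1],[[0,0,0],[0,0,0],-1],[[0,0,-0.05],[0,0,0],-1],[[0,0,-0.05],[0,0,0],-1],[[0,0,-0.045],[0,0,0],-1],[[0,0,-0.01],[0,0,0],-1],[[0,0,0],[0,0,0],-1]]' | egrep 'tool|force|open'
python3 -m crank '[[[0,0.008,0],[0,0,0],-1],[[0,0.008,0],[0,0,0],-1],[[0,0.005,0],[0,0,0],-1],[[0,0.005,0],[0,0,0],-1],[[0,0.005,0],[0,0,0],-1],[[0,0,0],[0,0,0],-1]]' | egrep 'tool|force'
python3 -m crank '[[[0,0.005,0],[0,0,0],-1],[[0,0.005,0],[0,0,0],-1],[[0,0.005,0],[0,0,0],-1],[[0,0.005,0],[0,0,0],-1],[[0,0,0],[0,0,0],-1]]' | egrep 'tool|force'
```

```text
tool_pos: [0.3763, 0.1926, 0.0531]
force: [0.4, -0.2, 1.4]
opening: 0.0058
gripper_force: 0.0
tool_pos: [0.3767, 0.2259, 0.0541]
force: [0.4, 0.2, -0.6]
gripper_force: 0.0
tool_pos: [0.3767, 0.2458, 0.0538]
force: [-0.5, 0.7, 0.3]
gripper_force: 0.1
```

```bash
python3 -m crank '[[[0,-0.005,0.02],[0,0,0],-1],[[0,-0.01,0.05],[0,0,0],-1],[[0.005,-0.035,0.05],[0,0,0],-1],[[0.005,-0.035,0.05],[0,0,0],1],[[0.005,-0.03,0.02],[0,0,0],1],[[0.005,-0.03,0],[0,0,0],1],[[0.005,-0.03,0],[0,0,0],1],[[0,0,0],[0,0,0],1],[[0,0,0],[0,0,0],1],[[0,0,0],[0,0,0],1]]'| egrep 'tool|force'
python3 - <<'E'
from h import *
print("scene"); p=profile(.3765,.24,90,"scene",.06,.012); foot(.3765,.062)
cv2.imwrite("pics/m2.png",cv2.resize(p[190:290,120:230],(400,364),interpolation=cv2.INTER_CUBIC))
E
```

```text
tool_pos: [0.3997, 0.0834, 0.2244]
force: [-0.9, -0.1, 0.4]
gripper_force: 0.0
scene
-42.5 23 [21.1 25.6 29.5]
-37.5 31 [14.7 26.9 30.4]
-32.5 24 [26.9 29.2 33.8]
-27.5 25 [29.8 33.  36.2]
-22.5 26 [32.6 36.2 38.1]
-17.5 24 [36.2 38.2 42. ]
-12.5 22 [36.8 40.6 43.7]
-7.5 30 [40.6 43.3 47. ]
-2.5 22 [44.5 46.4 50.2]
2.5 25 [46.3 49.  52.5]
7.5 22 [49.1 51.9 55. ]
12.5 5 [48.9 51.9 52. ]
top x [0.3604 0.393 ] y0 0.2285 (array([382. , 234.9]), array([41.5, 20.8]), 35.1) z 0.0413
scene 191 [169. 250.] (array([374.9, 230. ]), array([59.8, 35.7]), -88.1) z [0.0312 0.0359 0.0407]
```

The pack now lies at 62° from vertical, with its foot on the bench and its belly on the edge. Pushing the foot forward will slide it onto the plate.

```bash
python3 -m crank '[[[-0.012,0.044,0],[0,0,0],-1],[[-0.011,0.04,0],[0,0,0],-1],[[0,0,0],[0,0,0],-1],[[0,0,0],[0,0,0],-1],[[0,0,0],[0,0,0],-1],[[0,0,-0.05],[0,0,0],-1],[[0,0,-0.05],[0,0,0],-1],[[0,0,-0.05],[0,0,0],-1],[[0,0,-0.04],[0,0,0],-1],[[0,0,-0.014],[0,0,0],-1],[[0,0,0],[0,0,0],-1]]' | egrep 'tool|force|open'
python3 -m crank '[[[0,0.005,0],[0,0,0],-1],[[0,0.005,0],[0,0,0],-1],[[0,0.004,0],[0,0,0],-1],[[0,0.004,0],[0,0,0],-1],[[0,0.004,0],[0,0,0],-1],[[0,0,0],[0,0,0],-1]]' | egrep 'tool|force'
python3 -m crank '[[[0,0.004,0],[0,0,0],-1],[[0,0.004,0],[0,0,0],-1],[[0,0.002,0],[0,0,0],-1],[[0,0,0],[0,0,0],-1]]' | egrep 'tool|force'
python3 -c "
from h import *
profile(.3765,.24,90,'scene',.06,.012)"
```

```text
tool_pos: [0.3757, 0.1648, 0.0184]
force: [0.7, -0.6, 1.2]
opening: 0.0004
gripper_force: 0.0
tool_pos: [0.3759, 0.1873, 0.0207]
force: [2.7, -9.9, 6.9]
gripper_force: 5.5
tool_pos: [0.3737, 0.1893, 0.0203]
force: [15.5, -40.6, 25.9]
gripper_force: 22.9
-57.5 33 [23.  40.  53.9]
```

The pushed foot is stuck (40 N), so I'm backing off and looking.

```bash
python3 -m crank '[[[0,-0.01,0],[0,0,0],-1],[[0,-0.015,0],[0,0,0],-1],[[0,0,0.05],[0,0,0],-1],[[0,0,0.05],[0,0,0],-1],[[0.005,-0.03,0.05],[0,0,0],1],[[0.005,-0.03,0.05],[0,0,0],1],[[0.005,-0.03,0],[0,0,0],1],[[0.005,-0.01,0],[0,0,0],1],[[0.005,-0.01,0],[0,0,0],1],[[0,0,0],[0,0,0],1],[[0,0,0],[0,0,0],1]]'| egrep 'tool|force'
python3 - <<'E'
from h import *
print("scene"); p=profile(.3765,.24,90,"scene",.06,.012); q=profile(.3765,.24,90,"wrist",.06,.012); foot(.3765,.062)
cv2.imwrite("pics/m3.png",np.hstack([cv2.resize(q[180:380,240:460],(400,364)),cv2.resize(p[190:290,120:230],(400,364),interpolation=cv2.INTER_CUBIC)]))
E
```

```text
tool_pos: [0.4001, 0.0729, 0.206]
force: [0.3, 0.5, 0.3]
gripper_force: 0.0
scene
-42.5 22 [22.2 25.  27.6]
-37.5 20 [22.5 26.3 29.3]
-32.5 31 [25.7 29.7 32.1]
-27.5 23 [30.5 32.8 35.9]
-22.5 29 [32.6 35.9 39.3]
-17.5 25 [35.4 38.2 42.6]
-12.5 27 [38.2 42.2 47.2]
-7.5 26 [42.8 45.2 48.7]
-2.5 25 [44.4 47.7 52.3]
2.5 30 [48.3 52.9 56. ]
7.5 22 [50.8 54.7 56.2]
-27.5 89 [32.4 33.9 35.5]
-22.5 125 [34.6 36.4 38. ]
-17.5 136 [37.3 39.3 40.9]
-12.5 136 [40.4 42.  43.8]
-7.5 146 [43.7 45.2 47.1]
-2.5 98 [46.7 47.8 49.1]
foot y [0.2128 0.2128 0.2131] 3
top x [0.359  0.3918] y0 0.212 (array([375.3, 222.3]), array([32.9, 21.6]), -0.3) z 0.0373
scene 172 [168. 250.] (array([372.4, 232.2]), array([58.6, 33. ]), -89.5) z [0.0314 0.0362 0.0407]
```

View pics/m3.png

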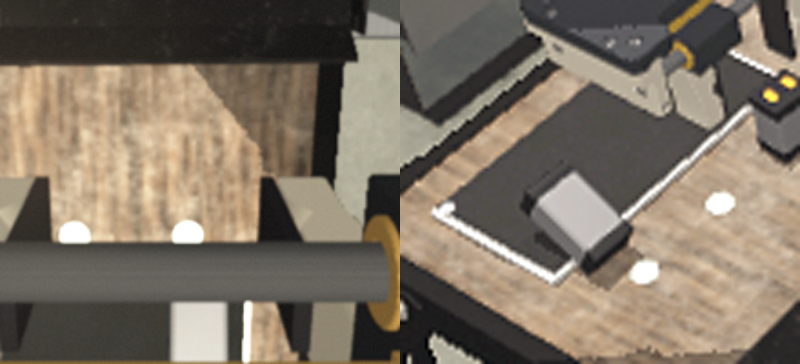

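It is wedged at about 29° above level, with its centre at about (0.3755,0.2304,0.028). I'll grip it with the tool tilted to match and straighten it after lifting.

```bash
python3 -m crank '[[[-0.008,0.04,0],[7.25,0,0],1],[[-0.008,0.04,0],[7.25,0,0],1],[[-0.0086,0.04,-0.02],[7.25,0,0],1],[[0,0,-0.03],[7.25,0,0],1],[[0,0,-0.03],[0,0,0],1],[[0,0,-0.03],[0,0,0],1],[[0,0,0],[0,0,0],1],[[0,0,0],[0,0,0],1]]'
```

```text
clock: 34.7
tool_pos: [0.3744, 0.1924, 0.1021]
orientation: [179.6, 27.2, -90.0]
force: [0.3, 0.2, 0.2]
opening: 0.0876
gripper_force: 0.0
```

```bash
python3 -m crank '[[[0.0003,0.013,-0.026],[0,0,0],1],[[0.0004,0.013,-0.026],[0,0,0],1],[[0.0004,0.0136,-0.0253],[0,0,0],1],[[0,0,0],[0,0,0],1],[[0,0,0],[0,0,0],1]]'
```

```text
clock: 35.2
tool_pos: [0.376, 0.2326, 0.0259]
orientation: [179.7, 27.3, -89.9]
force: [0.9, 0.6, 0.7]
opening: 0.0874
gripper_force: 0.0
```

```bash
python3 -m crank '[[[0,0,0],[0,0,0],-1],[[0,0,0],[0,0,0],-1],[[0,0,0],[0,0,0],-1],[[0,0,0],[0,0,0],-1],[[0,0,0],[0,0,0],-1],[[0,0,0],[0,0,0],-1],[[0,0,0],[0,0,0],-1],[[0,0,0],[0,0,0],-1],[[0,0,0],[0,0,0],-1],[[0,0,0.02],[0,0,0],-1],[[0,0,0.04],[0,0,0],-1],[[0,0,0.05],[0,0,0],-1]]'
python3 -m crank '[[[0,0,0.04],[-6.8,0,0],-1],[[0,0,0.04],[-6.8,0,0],-1],[[0,0,0.03],[-6.8,0,0],-1],[[0,0,0.02],[-6.9,0,0],-1],[[0,0,0],[0,0,0],-1],[[0,0,0],[0,0,0],-1],[[0,0,0],[0,0,0],-1]]'
python3 -c "
from h import *
held()"
```

```text
clock: 36.4
tool_pos: [0.3742, 0.2309, 0.1338]
orientation: [179.4, 27.1, -90.2]
force: [1.4, 1.4, -2.0]
opening: 0.0338
gripper_force: 29.8
clock: 37.1
tool_pos: [0.3735, 0.231, 0.2506]
orientation: [179.2, 1.9, -90.0]
force: [0.0, 0.1, -2.3]
opening: 0.0339
gripper_force: 29.8
tcp [0.3735 0.231  0.2506] yaw -90.0
foot x pct [0.0098 0.0303 0.0311 0.0314] Y [-0.0205  0.0195] top z [0.0151 0.0157 0.0171] slope -0.083
```

```bash
python3 -m crank '[[[0.0315,-0.04,0],[0,0,0],-1],[[0.0315,-0.04,0],[0,0,0],-1],[[0.0315,-0.04,0],[0,0,0],-1],[[0.0315,-0.04,0],[0,0,0],-1],[[0.0315,-0.04,0],[0,0,0],-1],[[0.0315,-0.04,0],[0,0,0],-1],[[0.0315,-0.04,0.005],[-2,0,0],-1],[[0.0315,-0.04,0.005],[-2,0,0],-1],[[0,0,0],[0,0,0],-1],[[0,0,0],[0,0,0],-1],[[0,0,0],[0,0,0],-1]]'
cat >> h.py <<'E'
def block():
    for n in("wrist","scene"):
        p,d,m,P=snap(n); Z=P[...,2]; R=(P[...,0]>.54)&(P[...,0]<.76)&(P[...,1]>-.34)&(P[...,1]<-.14)
        k=(R&(Z>.012)&(Z<.03)).astype(np.uint8); nn,l,s,c=cv2.connectedComponentsWithStats(k); i=np.argmax(s[1:,4])+1
        print(n,s[i,4],np.round(c[i]),rect(P[l==i]),np.median(Z[l==i]).round(4))
E
python3 -c "
from h import *
held(); block()"
```

```text
clock: 38.25
tool_pos: [0.6206, -0.0827, 0.2609]
orientation: [179.2, -2.0, -90.0]
force: [0.2, 0.4, -1.5]
opening: 0.0335
gripper_force: 29.8
tcp [ 0.6206 -0.0827  0.2609] yaw -90.0
foot x pct [0.0094 0.03   0.0303 0.0305] Y [-0.0194  0.0183] top z [0.0156 0.0165 0.0175] slope -0.045
wrist 7161 [304.  74.] (array([ 640.5, -228.5]), array([124. ,  60.5]), 12.8) 0.0161
scene 1132 [402. 264.] (array([ 637.5, -229. ]), array([127.7,  60.4]), 12.6) 0.016
```

```bash
python3 -m crank '[[[0.0021,-0.016,-0.01],[0,0,-8.59],-1],[[0.0021,-0.016,-0.01],[0,0,-8.59],-1],[[0.0021,-0.016,-0.01],[0,0,-8.59],-1],[[0.0021,-0.016,-0.01],[0,0,-8.59],-1],[[0.0021,-0.016,-0.01],[0,0,-8.59],-1],[[0.0021,-0.016,-0.01],[0,0,-8.59],-1],[[0.0022,-0.017,-0.01],[0,0,-8.59],-1],[[0.0022,-0.017,-0.01],[0,0,-8.59],-1],[[0.0022,-0.016,-0.01],[0,0,-8.5],-1],[[0,0,-0.04],[0,0,0],-1],[[0,0,-0.04],[0,0,0],-1],[[0,0,-0.02],[0,0,0],-1]]' | egrep tool
python3 -m crank '[[[0,0,0],[0,0,0],-1],[[0,0,0],[0,0,0],-1],[[0,0,0],[0,0,0],-1]]'
```

```text
tool_pos: [0.6387, -0.2271, 0.0686]
clock: 39.9
tool_pos: [0.6421, -0.228, 0.074]
orientation: [179.4, -1.9, -167.1]
force: [0.8, 0.2, -1.4]
opening: 0.0338
gripper_force: 29.8
```

```bash
python3 -m crank '[[[-0.0023,-0.0007,-0.02],[0,0,0],-1],[[0,0,-0.012],[0,0,0],-1],[[0,0,-0.005],[0,0,0],-1],[[0,0,0],[0,0,0],-1],[[0,0,0],[0,0,0],-1]]'
```

```text
clock: 40.4
tool_pos: [0.639, -0.229, 0.0354]
orientation: [179.3, -2.0, -167.1]
force: [-0.4, 0.4, -1.3]
opening: 0.0337
gripper_force: 29.9
```

```bash
python3 -m crank '[[[0.0006,0,-0.001],[0,0,0],-1],[[0,0,0],[0,0,0],-1],[[0,0,0],[0,0,0],-1]]' | egrep 'tool|force'
python3 -m crank '[[[0,0,0],[0,0,0],0.4],[[0,0,0],[0,0,0],0.4],[[0,0,0],[0,0,0],0.4],[[0,0,0],[0,0,0],0.4],[[0,0,0],[0,0,0],0.4],[[0,0,0],[0,0,0],0.4],[[0,0,0],[0,0,0],0.4],[[0,0,0.03],[0,0,0],0.4],[[0,0,0.05],[0,0,0],1],[[0.02,0.006,0.05],[0,0,0],1],[[0.03,0.007,0.05],[0,0,0],1],[[0.03,0.007,0.03],[0,0,0],1]]'
python3 -m crank '[[[0,0,0],[0,0,0],1],[[0,0,0],[0,0,0],1],[[0,0,0],[0,0,0],1]]' | egrep 'tool|force'
python3 -c "
from h import *
profile(.6405,-.2285,12.7); tilt(.6405,-.2285,12.7,.062,'wrist')"
```

```text
tool_pos: [0.6393, -0.229, 0.0347]
force: [-2.3, 1.9, 5.6]
gripper_force: 29.9
clock: 41.9
tool_pos: [0.714, -0.2107, 0.2375]
orientation: [179.4, -1.8, -167.2]
force: [1.6, -0.1, -1.1]
opening: 0.0854
gripper_force: 0.0
tool_pos: [0.7119, -0.2103, 0.2309]
force: [-0.2, -0.5, 0.0]
gripper_force: 0.0
-37.5 78 [42.  43.1 44. ]
-32.5 136 [43.4 44.5 45.4]
-27.5 156 [44.7 45.6 46.9]
-22.5 132 [46.3 47.3 48.4]
-17.5 158 [47.6 48.7 50. ]
-12.5 135 [49.3 50.4 51.2]
-7.5 160 [50.9 51.9 52.9]
-2.5 161 [52.4 53.6 54.7]
2.5 135 [53.9 55.  55.9]
7.5 162 [55.2 56.5 57.8]
12.5 151 [57.1 58.2 59.5]
17.5 145 [58.7 59.9 60.8]
22.5 130 [49.7 55.6 60. ]
27.5 75 [36.8 40.9 46.2]
wrist pts 1757
tilt deg 16.0 z mid 0.054 n 1562 Xrange [-0.0326  0.0221] (array([ 635.8, -229.6]), array([56., 24.]), 12.7)
```

The middle pack dips about 16° towards its foot, and the geometry says it was centred to within 1 mm, so it is also a reject. Picking it up again.

```bash
python3 -m crank '[[[-0.038,-0.0096,-0.01],[0.44,-1.95,0],1],[[-0.038,-0.0096,-0.02],[0,0,0],1],[[0,0,-0.045],[0,0,0],1],[[0,0,-0.045],[0,0,0],1],[[0,0,0],[0,0,0],1],[[0,0,0],[0,0,0],1]]'
```

```text
clock: 42.9
tool_pos: [0.6365, -0.23, 0.1125]
orientation: [179.3, -0.2, -167.1]
force: [1.1, -0.0, 1.6]
opening: 0.0877
gripper_force: 0.0
```

```bash
python3 -m crank '[[[-0.0005,0.0005,-0.035],[0,0,0],1],[[0,0,-0.03],[0,0,0],1],[[0,0,-0.011],[0,0,0],1],[[0,0,0],[0,0,0],-1],[[0,0,0],[0,0,0],-1],[[0,0,0],[0,0,0],-1],[[0,0,0],[0,0,0],-1],[[0,0,0],[0,0,0],-1],[[0,0,0],[0,0,0],-1],[[0,0,0],[0,0,0],-1],[[0,0,0],[0,0,0],-1],[[0,0,0],[0,0,0],-1]]' | egrep 'tool|force'
python3 -m crank '[[[0,0,0],[0,0,0],-1],[[0,0,0.02],[0,0,0],-1],[[0,0,0.045],[0,0,0],-1],[[0,0,0.045],[0,0,0],-1],[[0,0,0],[0,0,0],-1],[[0,0,0],[0,0,0],-1]]'
```

```text
tool_pos: [0.6364, -0.2291, 0.0365]
force: [0.3, -0.2, 1.7]
gripper_force: 29.9
clock: 44.7
tool_pos: [0.6369, -0.229, 0.1475]
orientation: [179.3, 0.1, -167.2]
force: [0.1, 0.3, -2.3]
opening: 0.0337
gripper_force: 29.9
```

```bash
python3 -m crank '[[[-0.029,0.0161,0],[0,0,0],-1],[[-0.029,0.0161,0],[0,0,0],-1],[[-0.029,0.0161,0],[0,0,0],-1],[[-0.029,0.0161,0],[0,0,0],-1],[[-0.029,0.0161,0],[0,0,0],-1],[[-0.029,0.0161,0],[0,0,0],-1],[[-0.029,0.0161,0],[0,0,0],-1],[[-0.029,0.0161,0],[0,0,0],-1],[[0,0,0],[0,0,0],-1],[[0,0,-0.045],[0,0,0],-1],[[0,0,-0.04],[0,0,0],-1],[[0,0,0],[0,0,0],-1]]' | egrep 'tool|force'
python3 -m crank '[[[0,0,0],[0,0,0],-1],[[0,0,0],[0,0,0],-1]]' | egrep tool
```

```text
tool_pos: [0.3998, -0.1009, 0.0569]
force: [-0.8, 0.4, -2.6]
gripper_force: 29.9
tool_pos: [0.4056, -0.1003, 0.0627]
```

```bash
python3 -m crank '[[[0,0,-0.025],[0,0,0],-1],[[0,0,-0.013],[0,0,0],-1],[[0,0,0],[0,0,0],-1],[[0,0,0],[0,0,0],0.3],[[0,0,0],[0,0,0],0.3],[[0,0,0],[0,0,0],0.3],[[0,0,0],[0,0,0],0.3],[[0,0,0],[0,0,0],0.3],[[0,0,0],[0,0,0],0.3],[[0,0,0.05],[0,0,0],0.3],[[0,0,0.05],[0,0,0],-1],[[0,0,0.05],[0,0,0],-1]]' | egrep 'tool|force'
python3 -m crank '[[[0.012,0.027,0.03],[0,0,8.58],-1],[[0.012,0.027,0.03],[0,0,8.58],-1],[[0.012,0.027,0],[0,0,8.58],-1],[[0.012,0.027,0],[0,0,8.58],-1],[[0.013,0.027,0],[0,0,8.58],-1],[[0.013,0.027,0],[0,0,8.58],-1],[[0.013,0.027,0],[0,0,8.58],-1],[[0.013,0.027,0],[0,0,8.58],-1],[[0.013,0.027,0],[0,0,8.58],-1],[[0,0,0],[0,0,0],-1],[[0,0,0],[0,0,0],-1]]'
python3 -c "
from h import *
lying('scene',.33,.47,-.16,-.04,.030,.012); lying('scene',.33,.47,-.26,-.15,.030,.012); lying('wrist',.47,.56,.15,.22,.048); lying('scene',.47,.56,.15,.22,.048)"
```

```text
tool_pos: [0.4038, -0.1005, 0.1751]
force: [2.1, -0.5, -0.5]
gripper_force: 0.0
clock: 48.4
tool_pos: [0.5172, 0.1431, 0.2327]
orientation: [179.2, -0.1, -89.9]
force: [0.1, -0.6, -0.2]
opening: 0.0002
gripper_force: 0.0
scene 472 [295. 304.] (array([ 408.5, -100. ]), array([65. , 35.6]), 13.7) z [0.0245 0.03   0.0327]
scene 626 [333. 330.] (array([ 399.6, -201.2]), array([78.9, 34.9]), 12.1) z [0.0248 0.0303 0.0328]
wrist 894 [322. 254.] (array([518.2, 184.1]), array([33.9, 28.1]), -5.5) z [0.0465 0.0477 0.0486]
scene 140 [224. 215.] (array([516.4, 184.5]), array([34.3, 33. ]), -2.1) z [0.044  0.0469 0.0498]
```

Both rejects lie in the shell. The shortest pack stands at (0.518,0.1845), so I'm sliding it now.

```bash
python3 -m crank '[[[0.001,0,-0.05],[0,-0.8,0],-1],[[0,0,-0.05],[0,0,0],-1],[[0,0,-0.05],[0,0,0],-1],[[0,0,-0.04],[0,0,0],-1],[[0,0,-0.02],[0,0,0],-1],[[0,0,0],[0,0,0],-1],[[0,0,0],[0,0,0],-1]]' | egrep 'tool|force|orient'
python3 -m crank '[[[0,0.005,0],[0,0,0],-1],[[0,0.005,0],[0,0,0],-1],[[0,0.004,0],[0,0,0],-1],[[0,0.004,0],[0,0,0],-1],[[0,0.004,0],[0,0,0],-1],[[0,0.004,0],[0,0,0],-1],[[0,0.004,0],[0,0,0],-1],[[0,0.004,0],[0,0,0],-1],[[0,0.004,0],[0,0,0],-1],[[0,0.002,0],[0,0,0],-1],[[0,0,0],[0,0,0],-1]]' | egrep 'tool|force'
```

```text
tool_pos: [0.5189, 0.1425, 0.0241]
orientation: [-179.9, -0.1, -90.0]
force: [1.0, 0.6, 0.6]
gripper_force: 0.0
tool_pos: [0.5185, 0.1831, 0.0233]
force: [-0.4, 0.6, 0.9]
gripper_force: 0.0
```

```bash
python3 -m crank '[[[0,0.002,0],[0,0,0],-1],[[0,0,0],[0,0,0],-1],[[0,0,0],[0,0,0],-1]]' | egrep 'tool|force'
python3 -m crank '[[[0,0.001,0],[0,0,0],-1],[[0,0.001,0],[0,0,0],-1],[[0,0,0],[0,0,0],-1]]' | egrep 'tool|force'
python3 -m crank '[[[0,-0.008,0],[0,0,0],-1],[[0,0,0.014],[0,0,0],-1],[[0,0,0],[0,0,0],-1]]' | egrep 'tool|force'
python3 -c "
from h import *
profile(.5185,.2,90,'scene',.05,.012)"
```

```text
tool_pos: [0.5184, 0.1847, 0.0234]
force: [0.2, -0.7, 0.6]
gripper_force: 0.1
tool_pos: [0.5184, 0.1866, 0.0235]
force: [-0.2, -0.9, 1.0]
gripper_force: 0.8
tool_pos: [0.5193, 0.1789, 0.0387]
force: [0.9, 0.3, -0.0]
gripper_force: 0.0
-37.5 4 [54.4 57.2 64.7]
-32.5 65 [45.1 56.9 72.9]
-27.5 17 [40.2 60.2 68.3]
-2.5 25 [14.2 21.  39.9]
2.5 5 [32.5 46.1 47.5]
17.5 4 [46.2 47.5 48.8]
22.5 6 [45.4 45.7 50. ]
```

```bash
python3 -m crank '[[[0,0.005,0],[0,0,0],-1],[[0,0.004,0],[0,0,0],-1],[[0,0.004,0],[0,0,0],-1],[[0,0.004,0],[0,0,0],-1],[[0,0.004,0],[0,0,0],-1],[[0,0.004,0],[0,0,0],-1],[[0,0.004,0],[0,0,0],-1],[[0,0.004,0],[0,0,0],-1],[[0,0.004,0],[0,0,0],-1],[[0,0.004,0],[0,0,0],-1],[[0,0.004,0],[0,0,0],-1],[[0,0,0],[0,0,0],-1]]' | egrep 'tool|force'
python3 -m crank '[[[0,0.004,0],[0,0,0],-1],[[0,0.004,0],[0,0,0],-1],[[0,0,0],[0,0,0],-1],[[0,-0.005,0.02],[0,0,0],-1],[[0,-0.01,0.04],[0,0,0],-1],[[-0.02,-0.03,0.05],[0,0,0],-1],[[-0.02,-0.03,0.05],[0,0,0],1],[[-0.02,-0.03,0.02],[0,0,0],1],[[0,-0.03,0],[0,0,0],1],[[0,0,0],[0,0,0],1],[[0,0,0],[0,0,0],1]]'| egrep 'tool|force'
python3 -c "
from h import *
profile(.518,.235,90,'scene',.05,.012);foot(.518,.048);profile(.518,.235,90,'wrist',.05,.012)"
```

```text
tool_pos: [0.518, 0.2241, 0.0369]
force: [-0.1, -0.6, -0.9]
gripper_force: 0.0
tool_pos: [0.4659, 0.1076, 0.1988]
force: [0.4, -0.0, 0.3]
gripper_force: 0.0
-27.5 45 [17.  26.5 35.6]
-22.5 25 [17.4 34.  38.5]
-17.5 13 [33.  35.6 36.9]
-12.5 14 [33.8 36.5 38.6]
-7.5 14 [33.  36.  37.1]
-2.5 13 [34.9 36.3 38.9]
2.5 16 [33.6 35.5 38.5]
7.5 10 [34.1 35.4 37.6]
12.5 18 [33.6 35.8 38.8]
17.5 13 [32.5 35.9 37.7]
foot y [0.2073 0.2081 0.2087] 11
top x [0.5014 0.5178] y0 0.2403 (array([509.6, 248.1]), array([16.7, 16.7]), 88.4) z 0.0354
scene 213 [210. 212.] (array([516.7, 231.4]), array([50.5, 35.8]), -88.6) z [0.0321 0.0353 0.038 ]
-27.5 48 [12.8 16.5 20.9]
7.5 82 [34.8 35.6 36.3]
12.5 93 [34.4 35.5 36.3]
17.5 87 [34.9 35.7 36.5]
22.5 10 [34.5 35.6 36.1]
```

The shortest pack lies level on the plate, centred at about (0.518,0.232). Grasping it.

```bash
python3 -m crank '[[[0.0174,0.0415,0],[0,0,0],1],[[0.0174,0.0415,0],[0,0,0],1],[[0.0174,0.0415,0],[0,0,0],1],[[0,0,-0.05],[0,0,0],1],[[0,0,-0.05],[0,0,0],1],[[0,0,-0.045],[0,0,0],1],[[0,0,0],[0,0,0],1],[[0,0,0],[0,0,0],1]]'|egrep 'tool|orient'
```

```text
tool_pos: [0.5183, 0.2328, 0.0535]
orientation: [-180.0, -0.2, -89.9]
```

```bash
python3 -m crank '[[[0,-0.0005,-0.025],[0,0,0],1],[[0,0,-0.011],[0,0,0],1],[[0,0,0],[0,0,0],1],[[0,0,0],[0,0,0],-1],[[0,0,0],[0,0,0],-1],[[0,0,0],[0,0,0],-1],[[0,0,0],[0,0,0],-1],[[0,0,0],[0,0,0],-1],[[0,0,0],[0,0,0],-1],[[0,0,0],[0,0,0],-1],[[0,0,0],[0,0,0],-1],[[0,0,0],[0,0,0],-1]]' | egrep 'tool|force'
python3 -m crank '[[[0,0,0],[0,0,0],-1],[[0,0,0.02],[0,0,0],-1],[[0,0,0.045],[0,0,0],-1],[[0,0,0.045],[0,0,0],-1],[[0,0,0.045],[0,0,0],-1],[[0,0,0.045],[0,0,0],-1],[[0,0,0.045],[0,0,0],-1]]' | egrep 'tool|force'
python3 -m crank '[[[0.013,-0.04,0],[0,0,0],-1],[[0.013,-0.04,0],[0,0,0],-1],[[0.013,-0.04,0],[0,0,0],-1],[[0.013,-0.04,0],[0,0,0],-1],[[0.013,-0.04,0],[0,0,0],-1],[[0.013,-0.04,0],[0,0,0],-1],[[0.013,-0.04,0],[0,0,0],-1],[[0.013,-0.035,0],[0,0,0],-1],[[0,0,0],[0,0,0],-1],[[0,0,0],[0,0,0],-1],[[0,0,0],[0,0,0],-1]]'
python3 -c "
from h import *
held(); block()"
```

```text
tool_pos: [0.5182, 0.232, 0.0175]
force: [0.1, 0.7, 0.9]
gripper_force: 30.0
tool_pos: [0.5177, 0.2317, 0.2643]
force: [2.1, 1.6, -1.0]
gripper_force: 30.0
clock: 57.65
tool_pos: [0.6219, -0.0826, 0.2622]
orientation: [-180.0, -0.1, -89.9]
force: [0.4, 0.1, -0.9]
opening: 0.0339
gripper_force: 30.0
tcp [ 0.6219 -0.0826  0.2622] yaw -89.9
foot x pct [0.0098 0.023  0.0233 0.0235] Y [-0.0201  0.0193] top z [0.0168 0.0181 0.0191] slope -0.037
wrist 7466 [308.  64.] (array([ 640.5, -228.4]), array([124.3,  60.5]), 12.9) 0.0161
scene 1126 [402. 264.] (array([ 637.8, -228.8]), array([128.3,  60.5]), 12.6) 0.0159
```

```bash
python3 -m crank '[[[0.0018,-0.016,-0.01],[0,0,-8.59],-1],[[0.0018,-0.016,-0.01],[0,0,-8.59],-1],[[0.0018,-0.016,-0.01],[0,0,-8.59],-1],[[0.0018,-0.016,-0.01],[0,0,-8.59],-1],[[0.0018,-0.016,-0.01],[0,0,-8.59],-1],[[0.0018,-0.016,-0.01],[0,0,-8.59],-1],[[0.0018,-0.017,-0.01],[0,0,-8.59],-1],[[0.0018,-0.017,-0.01],[0,0,-8.59],-1],[[0.0018,-0.016,-0.01],[0,0,-8.5],-1],[[0,0,-0.04],[0,0,0],-1],[[0,0,-0.04],[0,0,0],-1],[[0,0,-0.02],[0,0,0],-1]]' | egrep tool
python3 -m crank '[[[0,0,0],[0,0,0],-1],[[0,0,0],[0,0,0],-1],[[0,0,0],[0,0,0],-1]]'
```

```text
tool_pos: [0.6366, -0.2278, 0.0691]
clock: 59.3
tool_pos: [0.6399, -0.2288, 0.0747]
orientation: [-179.8, 0.1, -167.1]
force: [0.1, -0.1, -0.9]
opening: 0.0336
gripper_force: 30.0
```

```bash
python3 -m crank '[[[0.0003,0,-0.02],[0,0,0],-1],[[0,0,-0.013],[0,0,0],-1],[[0,0,-0.005],[0,0,0],-1],[[0,0,0],[0,0,0],-1],[[0,0,0],[0,0,0],-1]]' | egrep 'tool|force'
python3 -m crank '[[[0,0,-0.0015],[0,0,0],-1],[[0,0,0],[0,0,0],-1],[[0,0,0],[0,0,0],-1]]' | egrep 'tool|force'
```

```text
tool_pos: [0.6392, -0.2291, 0.0352]
force: [-0.5, -0.4, -2.0]
gripper_force: 30.0
tool_pos: [0.6391, -0.229, 0.0336]
force: [-0.2, 0.2, 0.1]
gripper_force: 30.0
```

```bash
python3 -m crank '[[[0.0007,0,0],[0,0,0],-1],[[0,0,0],[0,0,0],0.4],[[0,0,0],[0,0,0],0.4],[[0,0,0],[0,0,0],0.4],[[0,0,0],[0,0,0],0.4],[[0,0,0],[0,0,0],0.4],[[0,0,0],[0,0,0],0.4],[[0,0,0],[0,0,0],0.4],[[0,0,0.03],[0,0,0],0.4],[[0,0,0.05],[0,0,0],1],[[0.02,0.006,0.05],[0,0,0],1],[[0.03,0.007,0.05],[0,0,0],1]]' | egrep 'tool|force'
python3 -m crank '[[[0.03,0.007,0.02],[0,0,0],1],[[0,0,0],[0,0,0],1],[[0,0,0],[0,0,0],1],[[0,0,0],[0,0,0],1]]' | egrep 'tool|force'
python3 -c "
from h import *
profile(.6405,-.2285,12.7); tilt(.6405,-.2285,12.7,.048,'wrist')"
```

```text
tool_pos: [0.6832, -0.2177, 0.205]
force: [1.7, -0.2, -1.2]
gripper_force: 0.0
tool_pos: [0.7123, -0.2104, 0.2204]
force: [1.1, -1.8, -0.3]
gripper_force: 0.0
-22.5 135 [50.7 51.8 52.8]
-17.5 160 [50.8 51.8 52.8]
-12.5 162 [50.7 51.7 52.6]
-7.5 162 [50.8 51.8 52.8]
-2.5 162 [50.8 51.7 52.5]
2.5 162 [50.8 51.7 52.7]
7.5 162 [50.6 51.8 52.7]
12.5 159 [50.8 51.7 52.5]
17.5 137 [50.8 51.9 53. ]
22.5 108 [50.2 51.4 52.4]
wrist pts 1507
tilt deg -0.2 z mid 0.0517 n 1507 Xrange [-0.0239  0.0228] (array([ 639.9, -228.7]), array([46.9, 23.5]), 12.8)
```

It stays level to within 0.2°, so the shortest pack is sound. I'm gripping it again and measuring the tray anew.

```bash
python3 -m crank '[[[-0.036,-0.009,-0.01],[0,0,0],1],[[-0.036,-0.009,-0.02],[0,0,0],1],[[0,0,-0.045],[0,0,0],1],[[0,0,-0.045],[0,0,0],1],[[0,0,0],[0,0,0],1],[[0,0,0],[0,0,0],1]]'
python3 - <<'E'
from h import *
p,d,m,P=snap("scene")
hsv=cv2.cvtColor(p,cv2.COLOR_BGR2HSV)
mask=((hsv[...,2]>170)&(hsv[...,1]<40)).astype(np.uint8); mask[:, :350]=0; mask[:,505:]=0; mask[:290]=0; mask[430:]=0
mask=cv2.morphologyEx(mask,cv2.MORPH_OPEN,np.ones((9,9)))
c=max(cv2.findContours(mask,cv2.RETR_EXTERNAL,cv2.CHAIN_APPROX_NONE)[0],key=cv2.contourArea)[:,0]
print("tray",rect(ray(c,m,.007)))
E
```

```text
clock: 62.4
tool_pos: [0.641, -0.2289, 0.1019]
orientation: [-179.9, -0.2, -167.1]
force: [0.6, -0.1, 1.3]
opening: 0.0875
gripper_force: 0.0
tray (array([ 500.9, -345.7]), array([168.7, 118.2]), -1.3)
```

The tray has been knocked and is now at about (0.501,-0.346). I'll recheck it before placing.

```bash
python3 -m crank '[[[-0.001,0,-0.035],[0,0,0],1],[[0,0,-0.025],[0,0,0],1],[[0,0,-0.007],[0,0,0],1],[[0,0,0],[0,0,0],-1],[[0,0,0],[0,0,0],-1],[[0,0,0],[0,0,0],-1],[[0,0,0],[0,0,0],-1],[[0,0,0],[0,0,0],-1],[[0,0,0],[0,0,0],-1],[[0,0,0],[0,0,0],-1],[[0,0,0],[0,0,0],-1],[[0,0,0],[0,0,0],-1]]' | egrep 'tool|force'
python3 -m crank '[[[0,0,0],[0,0,0],-1],[[0,0,0.02],[0,0,0],-1],[[0,0,0.045],[0,0,0],-1],[[0,0,0.045],[0,0,0],-1],[[0,0,0.045],[0,0,0],-1],[[0,0,0.045],[0,0,0],-1],[[0,0.02,0],[0,0,8.5],-1],[[0,0.02,0],[0,0,8.5],-1],[[-0.02,0.02,0],[0,0,8.5],-1],[[-0.02,0.01,0],[0,0,8.5],-1],[[-0.02,0,0],[0,0,8.5],-1],[[-0.02,0,0],[0,0,8.5],-1]]' | egrep 'tool|force'
python3 -m crank '[[[-0.02,0,0],[0,0,8.5],-1],[[-0.02,-0.02,0],[0,0,8.5],-1],[[-0.02,-0.02,0],[0,0,8],-1],[[0,0,0],[0,0,0],-1],[[0,0,0],[0,0,0],-1]]'
python3 - <<'E'
from h import *
held()
for n in("wrist","scene"):
    p,d,m,P=snap(n); hsv=cv2.cvtColor(p,cv2.COLOR_BGR2HSV)
    mask=((hsv[...,2]>170)&(hsv[...,1]<40)).astype(np.uint8); G=ray(np.stack(np.meshgrid(np.arange(640),np.arange(480)),-1).reshape(-1,2),m,.007).reshape(480,640,3)
    mask&=((G[...,0]>.33)&(G[...,0]<.66)&(G[...,1]>-.5)&(G[...,1]<-.25)).astype(np.uint8)
    mask=cv2.morphologyEx(mask,cv2.MORPH_OPEN,np.ones((9,9)))
    c=max(cv2.findContours(mask,cv2.RETR_EXTERNAL,cv2.CHAIN_APPROX_NONE)[0],key=cv2.contourArea)[:,0]
    print(n,"tray",rect(ray(c,m,.007)),c.min(0),c.max(0)); cv2.imwrite("pics/t_%s.png"%n,p)
E
```

```text
tool_pos: [0.6404, -0.2285, 0.0348]
force: [-0.4, 0.5, 1.1]
gripper_force: 30.0
tool_pos: [0.5594, -0.1579, 0.2343]
force: [0.6, -0.6, -1.5]
gripper_force: 30.0
clock: 65.35
tool_pos: [0.5001, -0.1987, 0.2348]
orientation: [-179.9, -0.1, -91.3]
force: [0.5, -1.0, -0.9]
opening: 0.0341
gripper_force: 30.0
tcp [ 0.5001 -0.1987  0.2348] yaw -91.3
foot x pct [0.0098 0.0243 0.0246 0.0248] Y [-0.0195  0.0194] top z [0.016  0.0169 0.0179] slope -0.038
wrist tray (array([ 502.8, -342.7]), array([168.7, 109.1]), -1.3) [232   0] [407 121]
scene tray (array([ 499.9, -346. ]), array([170.5, 117.8]), -1.2) [381 295] [462 374]
```

```bash
python3 -m crank '[[[0.001,-0.049,0],[0,0,0],-1],[[0.001,-0.049,0],[0,0,0],-1],[[0,-0.048,0],[0,0,0],-1],[[0,0,-0.045],[0,0,0],-1],[[0,0,-0.045],[0,0,0],-1],[[0,0,-0.045],[0,0,0],-1],[[0,0,-0.045],[0,0,0],-1],[[0,0,0],[0,0,0],-1],[[0,0,0],[0,0,0],-1],[[0,0,0],[0,0,0],-1]]'
```

```text
clock: 66.5
tool_pos: [0.5045, -0.345, 0.0573]
orientation: [-179.7, -0.2, -91.1]
force: [0.2, -0.0, -0.2]
opening: 0.0339
gripper_force: 30.0
```

```bash
python3 -m crank '[[[0,0,-0.02],[0,0,0],-1],[[0,0,-0.015],[0,0,0],-1],[[0,0,-0.006],[0,0,0],-1],[[0,0,0],[0,0,0],-1],[[0,0,0],[0,0,0],-1]]' | egrep 'tool|force'
python3 -m crank '[[[0,0,-0.001],[0,0,0],-1],[[0,0,0],[0,0,0],-1],[[0,0,0],[0,0,0],-1]]' | egrep 'tool|force'
```

```text
tool_pos: [0.5036, -0.3449, 0.0155]
force: [0.2, -0.2, -1.2]
gripper_force: 30.0
tool_pos: [0.5032, -0.3447, 0.0138]
force: [0.1, 1.7, 5.8]
gripper_force: 30.0
```

```bash
python3 -m crank '[[[0,0,0.0005],[0,0,0],0.3],[[0,0,0],[0,0,0],0.3],[[0,0,0],[0,0,0],0.3],[[0,0,0],[0,0,0],0.3],[[0,0,0],[0,0,0],0.3],[[0,0,0],[0,0,0],0.3],[[0,0,0.03],[0,0,0],0.3],[[0,0,0.05],[0,0,0],0.3],[[0,0.02,0.05],[0,0,0],0.3],[[0,0.05,0.05],[0,0,0],0.3],[[0,0.05,0.02],[0,0,0],0.3],[[0,0.05,0],[0,0,0],0.3]]'
python3 - <<'E'
from h import *
p,P,k=lying("scene",.40,.60,-.43,-.26,.031); lying("scene",.33,.47,-.16,-.04,.030,.012); lying("scene",.33,.47,-.26,-.15,.030,.012)
cv2.imwrite("pics/end.png",p[140:460,180:640])
E
```

```text
clock: 68.5
tool_pos: [0.5039, -0.1935, 0.1971]
orientation: [-179.6, -0.1, -91.2]
force: [0.5, 0.1, -0.7]
opening: 0.0569
gripper_force: 0.0
scene 360 [423. 326.] (array([ 500.8, -345.9]), array([48.3, 36.1]), 87.9) z [0.0275 0.0302 0.0327]
scene 473 [295. 304.] (array([408.5, -99.3]), array([65.5, 34.9]), 13.3) z [0.0239 0.0303 0.0326]
scene 630 [333. 330.] (array([ 400.2, -201. ]), array([79.6, 34.8]), 11.8) z [0.0252 0.0301 0.0328]
```

View pics/end.png

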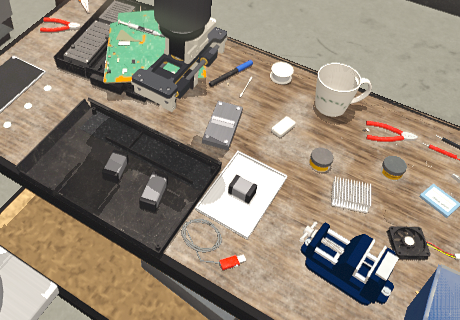

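The final view shows the shortest pack flat in the tray at (242,187), and the two rejects in the shell at (115,165) and (153,190). The bystanders look untouched. Handing in.

```bash
python3 -c "
from plant import close_job
print(close_job())"
```

```text
the job is handed in; nothing more can be done
None
```

I tested all three packs on the knife edge, longest first, and handed the job in: the longest and middle packs dipped and lie in the console shell, while the shortest stayed level and lies flat in the tray; the verdict was not shown to me.

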